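# Set up the template post for a shirt cutting run

### The job

Set up the template post for the cutting run: first press its orange lever down until it latches, so that its foot grips the bench, then unscrew the red cap, catching it as it comes free, and stand it upright (knob up) in the aluminium tray without letting it fall or setting it down anywhere else. Then lower every blue template on the bench over the rod, not dropping any down it, so that they lie flat in one stack, square along the base board. Leave the light brown template and everything else where it is.

Things in the scene. Friction and masses are not known exactly. Their poses are not given: they have to be found in the camera images.
- post: Template post, immovable: pale base board (its x from -45 to +185 mm, 110 mm wide, top 30 mm up) with an upright steel rod, 20 mm in diameter. Origin: on the rod's axis at bench level; x points from the rod along the board's middle. Rod's shoulder at 150 mm; above it a stud to 200 mm (thread 19 mm over, right-hand, pitch 8 mm, below a plain 13 mm tip), carrying the red cap. The lever is at the rod end, towards -x.
- post_top (a point): Centre of the top of the post's threaded stud, on the rod's axis, 200 mm above the bench.
- post_rest (a point): Point on top of the base board, 70 mm from the rod's axis along the board's middle line (the post's +x), 30 mm above the bench: the middle of a template that lies square along the board with the rod through its hole.
- clamp_lever (a joint): Lever of the post's suction foot, rad: 0 up, about 0.38 down and latched (stop 0.5). Level axis 62 mm from the rod towards the post's -x, 56 mm up; the arm, 100 mm to the pad, points away from the rod and rises 20 degrees at 0. Sprung: the pad resists with about 3 N, rising to about 11 N near 0.2 rad; past 0.33 rad it has clicked over a detent that holds it down.
- lever_pad (a point): Middle of the top face of the lever's orange pad (36 x 36 mm), about 95 mm above the bench when up and 58 mm when latched.
- cap: Red screw cap on the post: knob 50 mm in diameter, 16 mm high, over a skirt 40 mm in diameter, 50 mm high; 0.2 kg. Origin: centre of its underside, 150 mm up when home. Unscrews counter-clockwise from above, rising 8 mm a turn, free after about 2 turns; turns easily, 1 mm of play up and down, stays put when let go part-way. Once free, lift it 35 mm more to clear the stud.
- cap_tray: Shallow open aluminium tray, 120 x 120 mm outside, walls 4 mm thick and 26 mm high, fixed to the bench; origin: centre of its underside.
- cap_tray_in (a point): Centre of the tray's inner floor, 4 mm above the bench.
- tmpl_collar: Blue hard template (collar), lying flat, maybe absent: 12 mm thick, about 176 mm long, 60 mm wide where it is gripped (from x = -88 to +42 mm), 0.12 kg; T-shaped: its far end widens to 84 mm. Origin: on its underside at mid-length, close to its centre of mass; x along its length, z up. A 24 mm hole goes through it at x = -70 mm.
- tmpl_collar_hole (a point): Centre of the hole of the collar template, at its underside, at x = -70 mm of the template.
- tmpl_cuff: Blue hard template (cuff), lying flat, maybe absent: 12 mm thick, about 176 mm long, 60 mm wide where it is gripped (from x = -88 to +42 mm), 0.12 kg; a plain rectangle, 60 mm wide all along. Origin: on its underside at mid-length, close to its centre of mass; x along its length, z up. A 24 mm hole goes through it at x = -70 mm.
- tmpl_cuff_hole (a point): Centre of the hole of the cuff template, at its underside, at x = -70 mm of the template.
- tmpl_flap: Blue hard template (flap), lying flat, maybe absent: 12 mm thick, about 176 mm long, 60 mm wide where it is gripped (from x = -88 to +42 mm), 0.12 kg; its far end tapers to a point at x = +72 mm. Origin: on its underside at mid-length, close to its centre of mass; x along its length, z up. A 24 mm hole goes through it at x = -70 mm.
- tmpl_flap_hole (a point): Centre of the hole of the flap template, at its underside, at x = -70 mm of the template.
- tmpl_placket: Blue hard template (placket), lying flat, maybe absent: 12 mm thick, about 176 mm long, 60 mm wide where it is gripped (from x = -88 to +42 mm), 0.12 kg; its far end narrows to 36 mm. Origin: on its underside at mid-length, close to its centre of mass; x along its length, z up. A 24 mm hole goes through it at x = -70 mm.
- tmpl_placket_hole (a point): Centre of the hole of the placket template, at its underside, at x = -70 mm of the template.
- tmpl_old: Light brown board template of another style, without a hole, 176 x 60 x 12 mm, lying flat among the blue ones: not part of the job. Origin: centre of its underside.
- weight_a: Dark steel pattern weight, 64 mm in diameter, 48 mm high, on the bench: leave alone. Origin: centre of its underside.
- weight_b: Second dark steel pattern weight, the same size: leave alone. Origin: centre of its underside.
- chalk_tin: Small round tin with a green lid, 51 mm in diameter, 26 mm high: leave alone. Origin: centre of its underside.
- thread_cone: Yellow cone of thread, 68 mm in diameter, 145 mm high: leave alone. Origin: centre of its underside.
- shears: Tailor's shears lying flat, 240 mm long: leave alone. Origin: under their pivot.
- yardstick: Pale wooden ruler, 400 x 30 x 8 mm, lying flat: leave alone. Origin: centre of its underside.
There are look-alikes about, which are no part of the job. Leave any white look-alike of the tmpl_collar alone.

How it is judged:
On the way, in this order (a step that is already met when the one before it is completed fails the run):
1. the lever is down and latched, the cap still on the post (value of joint clamp_lever above 0.3 rad and z of cap in the frame of post below 0.16 m), for 0.3 s.
2. the cap is unscrewed and lifted clear of the post (value of joint clamp_lever above 0.3 rad and z of cap in the frame of post above 0.205 m), for 0.1 s.
3. the cap stands upright and let go in the tray (horizontal distance between cap and cap_tray_in below 0.05 m and height (world z) of cap below 0.012 m and angle between cap's own z axis and vertical below 0.15 rad and linear speed of cap below 0.05 m/s and contact force between the fingers and cap below 0.5 N), for 0.3 s.
At the end, for the whole second after the job is handed in: Lever latched (over 0.30 rad). Cap upright on the tray floor, within 50 mm of its middle. Every blue template present on the post: hole within 8 mm of the rod axis, underside below 72 mm, middle within 20 mm of post_rest, tilt under 0.06 rad. All let go and at rest (value of joint clamp_lever above 0.3 rad and horizontal distance between cap and cap_tray_in below 0.05 m and height (world z) of cap below 0.012 m and angle between cap's own z axis and vertical below 0.15 rad and linear speed of each of cap, tmpl_collar, tmpl_cuff, tmpl_flap, tmpl_placket below 0.05 m/s and horizontal distance between each of tmpl_collar_hole, tmpl_cuff_hole, tmpl_flap_hole, tmpl_placket_hole and post below 0.008 m and z of each of tmpl_collar, tmpl_cuff, tmpl_flap, tmpl_placket in the frame of post below 0.072 m and horizontal distance between each of tmpl_collar, tmpl_cuff, tmpl_flap, tmpl_placket and post_rest below 0.02 m and angle between each of tmpl_collar, tmpl_cuff, tmpl_flap, tmpl_placket's own z axis and vertical below 0.06 rad); the robot touches nothing.
It fails at once if the cap is unscrewed before the lever is latched (value of joint clamp_lever below 0.25 rad and z of cap in the frame of post above 0.158 m).
It fails at once if the cap falls to the bench outside the tray (height (world z) of cap below 0.06 m and horizontal distance between cap and cap_tray_in above 0.09 m).
It fails at once if a template is dropped down the rod (falls faster than 0.5 m/s round it) ((horizontal distance between tmpl_collar_hole and post below 0.012 m and z of tmpl_collar in the frame of post between 0.075 and 0.15 m and linear speed of tmpl_collar above 0.5 m/s) or (horizontal distance between tmpl_cuff_hole and post below 0.012 m and z of tmpl_cuff in the frame of post between 0.075 and 0.15 m and linear speed of tmpl_cuff above 0.5 m/s) or (horizontal distance between tmpl_flap_hole and post below 0.012 m and z of tmpl_flap in the frame of post between 0.075 and 0.15 m and linear speed of tmpl_flap above 0.5 m/s) or (horizontal distance between tmpl_placket_hole and post below 0.012 m and z of tmpl_placket in the frame of post between 0.075 and 0.15 m and linear speed of tmpl_placket above 0.5 m/s)).
It fails at once if the light brown template or another bystander is shifted by more than 5 cm (distance of any of tmpl_old, weight_a, weight_b, chalk_tin, thread_cone, shears, yardstick from where it was at the start of the episode above 0.05 m).
Of tmpl_collar, tmpl_cuff, tmpl_flap, tmpl_placket only 3 to 4 are there at a start; the rules pass over those that are not, and their reading is None.
At some moment in a run one of tmpl_collar, tmpl_cuff, tmpl_flap, tmpl_placket may be knocked a few centimetres aside while the robot is not near it.
It also fails if it takes over 210 s, if anything falls off the work surface, if the arm or the gripper's body presses on something with over 40 N, if the wrist force passes 120 N, or if a joint passes its speed limit or range.

### The arm

A 6-joint arm with a two-finger parallel gripper is mounted at the origin on the work surface. World frame = base frame: x ahead of the robot, y to its left, z up, the work surface at z = 0. Lengths are in m, angles in rad, forces in N, time in s.
With the tool pointing down it reaches from about 0.35 to 0.975 m from the base axis. Payload 4.9 kg.
Tool frame: the origin (TCP) lies midway between the tips of the shut fingers; the grasp point (between the pads) lies 19 mm behind it; z points along the fingers, y is the direction in which the jaws open and shut (so a half turn about z gives the same grasp; the last joint's range is limited). The gripper opens to 85 mm and grips with 20 to 120 N. Pads are 22 mm wide; open, the fingers measure 114 mm over their backs; the gripper's body (76 mm by 85 mm) begins 54 mm behind the grasp point. The pads swing forward as they close: fully open they stand 13 mm farther back than shut.
Start: joints at [-1.429, 0.053, 1.613, -0, 1.476, -0.119], TCP at [0.161, -0.604, 0.204] pointing down, gripper open.
Joint ranges: [-3.01, 3.01], [-1.01, 2.22], [0.06, 2.58], [-1.02, 4.17], [0.09, 2.62], [-3.14, 3.14]. Speed limits (rad/s): [2.57, 2.57, 3.14, 3.14, 3.14, 3.14].

### API

Orientations are given as a unit quaternion [w, x, y, z].
In Python, from plant import state, grab_frame, camera_info, job_done, cut_out gives the robot as it stands.
- The arm moves only by the tool step_arm, never from a script. Its argument "moves" is a list of rows, each a list of 7 numbers: the shift along the tool's x, y, z in m, then the turn, a rotation vector about the tool's x, y, z in rad, then the finger opening in m, from 0 to 0.0854. A call has 1 to 8 rows; each row shifts and turns the commanded pose from where the row before left it, along the tool's axes as they then stand; what a row does not reach is not made up. A row lasts 1/10 s, in which the tool goes at most 50 mm and 8.59 degrees, less where a joint would pass 70% of its speed; a pose out of reach is approached as far as the arm can. A call is refused whole if a number of a shift passes 0.05 or a number of a turn 0.15, either way. A call with a gripper value outside its range is refused whole. The fingers move at their own pace and stop on an object; the grip force is fixed at half the most. Time passes only in rows, so rows that do not move let the fingers close. It gives the time, the measured TCP pose, the force and the opening at its end, in the units of the state.
- state(): the state, without advancing time (a new reading comes with each control period).
- grab_frame(name): name is "side" or "top" or "wrist"; returns (picture, depth): 420x560x3 uint8, red, green, blue; 420x560 float32, m along the optical axis (not along the pixel's ray), 0 where there is no reading.
- camera_info(name): a dict with "intrinsics" (3x3 intrinsics, pixels), "world_from_camera" (4x4, takes a point from camera to world coordinates). Camera axes: x right, y down, z forward; pixel columns grow to the right and rows downward; lengths in m; the calibration is good to about 2 mm. A picture is of the moment at which its call begins: read the wrist's pose just before it. camera_info takes no time and is no camera call; for the wrist camera it gives the pose at the moment of the call.
- job_done(): hands the job in, once; it reports no verdict.
Trained networks look in the newest picture that a camera, given by its name, has taken for a name from the list of things; names that differ only in an ending like _2 or _b are one class to them, and where a whole thing is asked for, a point or a joint stands for the part that bears it (a point fixed in the world has none). Each returns a list of dicts, best first, with "conf" (0 to 1); they miss things now and then, are a little off and sometimes report something else, mostly with a low value. They report only what shows in the picture. A call takes as long as a camera call. They do not tell look-alikes from the thing itself.
- cut_out(camera, query): "mask" (420x560 bool, what is visible of it) and "point" ([column, row] in pixels, amid what is visible of it).
The state is a dict: "time": time; "joint_pos": joint angles; "joint_vel": joint speeds; "joint_efforts": joint torques, N m; "tool_pos": TCP position; "tool_rot": TCP orientation; "contact_force": force on the tool from outside, world axes, zero at the start; "ft_torque": the same for the moment, N m; "gripper_width": opening from 0.0 (shut) to 1.0 (fully open).
Only numpy, scipy, OpenCV 4.12 (cv2) and the standard library are available. Lean on these libraries where they do the work, as an engineer would, in place of code of your own. Each camera call takes 0.05 s, during which the arm holds its last target.

## Working session

There is one attempt and no reset: what is moved stays moved. The work goes in short steps, Python scripts to look and compute and a tool call to move; the robot and the scene stay as the last step left them, time stands still between calls to the robot, and variables do not carry over. Pictures are saved under pics/ and viewed, and the job is handed in when it is done.

Besides the shell and the picture viewer there is one more tool, called after "Emit:" as name(argument=value, ...), one argument or row to a line, values as JSON. step_arm: Moves the arm, as the interface text tells. Its arguments: {"type":"object","properties":{"moves":{"type":"array"}},"required":["moves"]}

```bash
ls; mkdir -p pics
python3 - <<'E'
from plant import *
import cv2
print(state())
for n in ["side","top","wrist"]:
    p,d=grab_frame(n); cv2.imwrite(f"pics/a_{n}.png",p[:,:,::-1])
    c=camera_info(n); print(n,c["intrinsics"],c["world_from_camera"])
E
```

```text
pics
{'time': 0.0, 'joint_pos': array([-1.42898807e+00,  5.33589854e-02,  1.61431689e+00, -2.14164469e-05,
        1.47600661e+00, -1.18996552e-01]), 'joint_vel': array([-1.38204604e-03, -1.41556211e-03,  1.23015705e-03, -1.02550252e-03,
       -1.81314563e-04, -2.71186145e-05]), 'joint_efforts': array([-1.56452861e-03, -3.93686736e+01, -3.70175028e+01, -2.31378044e-04,
        6.97138516e-03,  3.71541038e-07]), 'tool_pos': array([ 0.16105892, -0.60317473,  0.2025481 ]), 'tool_rot': array([-1.04472508e-03,  9.91508973e-01,  1.30034087e-01, -2.25762785e-05]), 'contact_force': array([-0.52432193,  0.06501832,  0.26287812]), 'ft_torque': array([ 0.01452819,  0.00588297, -0.05312289]), 'gripper_width': 0.9997573605676501}
side [[505.60823031   0.         275.87948559]
 [  0.         505.60823031 205.81837463]
 [  0.           0.           1.        ]] [[-0.85551325 -0.32135426  0.40599078 -0.04620356]
 [-0.51752982  0.50628988 -0.68980681  1.04647568]
 [ 0.01612334 -0.80025121 -0.59944812  1.02376289]
 [ 0.          0.          0.          1.        ]]
top [[495.27840642   0.         274.18941266]
 [  0.         495.27840642 202.78687507]
 [  0.           0.           1.        ]] [[ 0.02694889 -0.99106416  0.13063533  0.34305184]
 [-0.99954398 -0.02849629 -0.00999002  0.02037886]
 [ 0.01362338 -0.13030654 -0.99138015  1.86205107]
 [ 0.          0.          0.          1.        ]]
wrist [[374.67227247   0.         278.75388519]
 [  0.         374.67227247 210.09070473]
 [  0.           0.           1.        ]] [[ 0.25712208 -0.92192847 -0.28971735  0.2352192 ]
 [-0.96637822 -0.24565911 -0.07592589 -0.58430987]
 [-0.00117346  0.29949876 -0.95409597  0.37171407]
 [ 0.          0.          0.          1.        ]]
```

View pics/a_top.png

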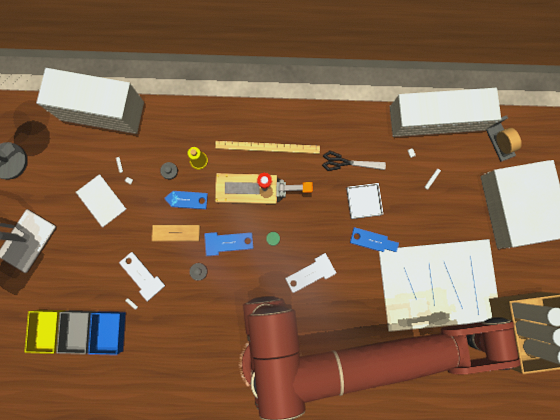

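View pics/a_side.png

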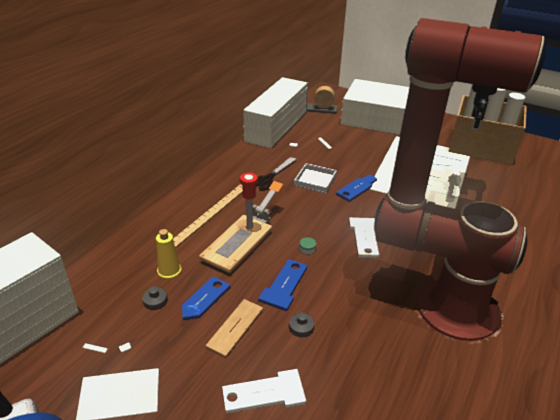

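View pics/a_wrist.png

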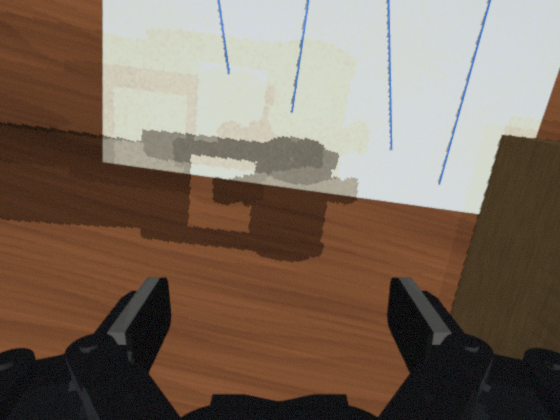

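```bash
cat > h.py <<'E'
from plant import *
import numpy as np, cv2
from scipy.spatial.transform import Rotation as R
def shot(n,f=None):
    c=camera_info(n); p,d=grab_frame(n)
    if f: cv2.imwrite(f"pics/{f}.png",p[:,:,::-1])
    return p,d,c["intrinsics"],c["world_from_camera"]
def cloud(d,K,T):
    v,u=np.mgrid[:d.shape[0],:d.shape[1]]
    P=np.stack([(u-K[0,2])/K[0,0]*d,(v-K[1,2])/K[1,1]*d,d],-1)
    W=P@T[:3,:3].T+T[:3,3]; W[d==0]=np.nan
    return W
def proj(p,K,T):
    q=np.linalg.inv(T)@np.append(p,1); return K[0,0]*q[0]/q[2]+K[0,2],K[1,1]*q[1]/q[2]+K[1,2]
def rect(W,m):
    q=W[m]; q=q[~np.isnan(q[:,0])].astype(np.float32)
    r=cv2.minAreaRect(q[:,:2]); return np.median(q,0),r,len(q)
def pix2plane(uv,z,K,T):
    uv=np.atleast_2d(uv); r=np.c_[(uv[:,0]-K[0,2])/K[0,0],(uv[:,1]-K[1,2])/K[1,1],np.ones(len(uv))]@T[:3,:3].T
    return T[:3,3]+r*((z-T[2,3])/r[:,2])[:,None]
def pose():
    s=state(); q=s["tool_rot"]; return s["tool_pos"],R.from_quat(np.r_[q[1:],q[0]]),s
def delta(pos,yaw):
    """shift in tool axes and tool rotvec needed to reach pos, tool down, tool y direction at angle yaw (mod pi)"""
    p,r,s=pose()
    best=None
    for k in (0,1):
        a=yaw+np.pi*k; y=np.array([np.cos(a),np.sin(a),0]); z=np.array([0,0,-1.]); x=np.cross(y,z)
        t=R.from_matrix(np.c_[x,y,z]); w=(r.inv()*t).as_rotvec()
        print("yaw",round(a,3),"shift",np.round(r.inv().apply(pos-p),4),"rot",np.round(w,3),"j6",s["joint_pos"][5].round(3))
E
python3 - <<'E'
from h import *
np.set_printoptions(precision=4,suppress=True)
p,d,K,T=shot("top","b_top"); W=cloud(d,K,T)
cv2.imwrite("pics/b_crop.png",cv2.resize(p[130:310,130:420,::-1],None,fx=2.7,fy=2.7,interpolation=cv2.INTER_CUBIC))
for q in ["tmpl_collar","tmpl_cuff","tmpl_flap","tmpl_placket","tmpl_old","cap","cap_tray","lever_pad","post"]:
    for o in cut_out("top",q)[:3]:
        c,r,n=rect(W,o["mask"]); print(q,round(o["conf"],2),np.round(o["point"]),c,r,n)
p,d,K,T=shot("side","b_side"); W=cloud(d,K,T)
print('side')
for q in ["cap","cap_tray","lever_pad","post","tmpl_collar","tmpl_cuff","tmpl_flap","tmpl_placket"]:
    for o in cut_out("side",q)[:3]:
        c,r,n=rect(W,o["mask"]); print(q,round(o["conf"],2),np.round(o["point"]),c,r,n)
E
```

```text
Traceback (most recent call last):
  File "h.py", line 17, in rect
    r=cv2.minAreaRect(q[:,:2]); return np.median(q,0),r,len(q)
cv2.error: OpenCV(4.12.0) /io/opencv/modules/imgproc/src/convhull.cpp:143: error: (-215:Assertion failed) total >= 0 && (depth == CV_32F || depth == CV_32S) in function 'convexHull'
```

View pics/b_crop.png

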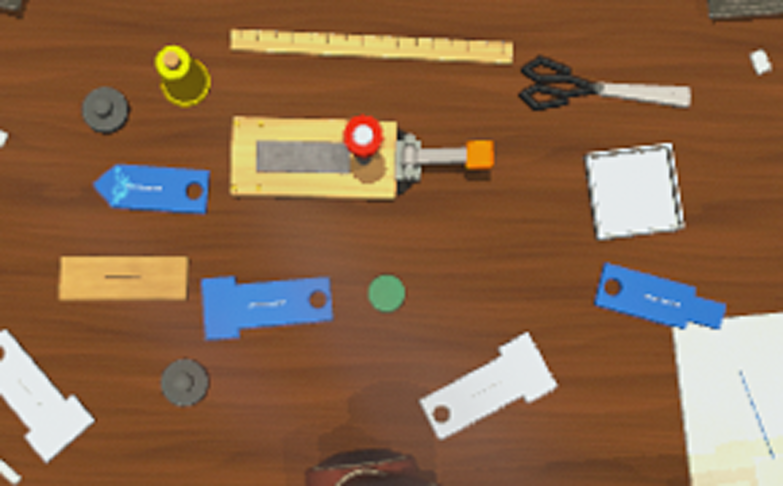

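The crop shows blue flap at (155,188), collar at (265,303) and placket at (660,295). White look-alikes at (487,385) and (45,400) are to be left alone, as is the brown template at (123,278). There is no cuff visible.

```bash
cat >> h.py <<'E'
def rect(W,m):
    q=W[m]; q=q[~np.isnan(q[:,0])]
    if len(q)<3: return None,None,len(q)
    r=cv2.minAreaRect(np.ascontiguousarray(q[:,:2],dtype=np.float32)); return np.median(q,0),np.array([*r[0],*r[1],r[2]]).round(4),len(q)
np.set_printoptions(precision=4,suppress=True)
E
python3 - <<'E'
from h import *
for cam in("top","side"):
  p,d,K,T=shot(cam,"b_"+cam); W=cloud(d,K,T)
  np.savez("b_"+cam,p=p,d=d,K=K,T=T)
  for q in ["tmpl_collar","tmpl_cuff","tmpl_flap","tmpl_placket","tmpl_old","cap","cap_tray","lever_pad","post"]:
    for o in cut_out(cam,q)[:3]:
        c,r,n=rect(W,o["mask"]); print(cam,q,round(o["conf"],2),np.round(o["point"]),c,r,n)
E
```

```text
top tmpl_collar 0.92 [312. 274.] [ 0.3278 -0.1493  0.0104] [ 0.3219 -0.1397  0.087   0.1726 31.9596] 786
top tmpl_collar 0.84 [224. 242.] [0.4349 0.1807 0.0099] [0.4342 0.1665 0.0847 0.1753 5.6554] 817
top tmpl_collar 0.6 [170. 170.] [0.6965 0.401  0.0218] [ 0.6991  0.403   0.0604  0.0622 87.078 ] 230
top tmpl_flap 0.81 [186. 200.] [0.5914 0.329  0.0094] [ 0.5919  0.3324  0.1533  0.0613 88.0068] 561
top tmpl_flap 0.59 [373. 241.] [ 0.4557 -0.3716  0.0098] [ 0.4576 -0.3807  0.1828  0.066  76.2288] 723
top tmpl_placket 0.7 [374. 241.] [ 0.4552 -0.3713  0.01  ] [ 0.4568 -0.3807  0.1823  0.0631 76.3914] 678
top tmpl_old 0.93 [175. 235.] [0.4641 0.3625 0.0094] [0.4658 0.3674 0.0647 0.1812 1.6351] 786
top cap 0.46 [265. 182.] [0.6376 0.0375 0.2144] [0.6378 0.0386 0.0483 0.044  1.9844] 171
top cap_tray 0.56 [364. 202.] [ 0.6071 -0.3411  0.0043] [ 0.6088 -0.3423  0.1255  0.1303  9.2915] 1060
top lever_pad 0.74 [300. 186.] [ 0.6377 -0.0899  0.0824] [ 0.6361 -0.0754  0.0305  0.1157  1.202 ] 174
top post 0.74 [253. 188.] [0.6348 0.0947 0.0288] [0.6403 0.0458 0.1136 0.3578 1.0103] 2004
top post 
[... 592 characters left out ...]
6 78.1652] 565
side tmpl_old 0.93 [232. 330.] [0.4626 0.381  0.0141] [0.4687 0.3724 0.0695 0.178  2.0251] 1420
side cap 0.88 [248. 184.] [0.6324 0.0542 0.2059] [ 0.7317 -0.0936  0.0572  0.3881 33.1157] 388
side cap_tray 0.81 [313. 176.] [ 0.6085 -0.3438  0.0103] [ 0.6084 -0.3509  0.123   0.1691  7.6483] 827
side cap_tray 0.54 [231. 330.] [0.463  0.3806 0.0143] [0.465  0.3722 0.061  0.178  1.7274] 1334
side cap_tray 0.32 [155. 298.] [0.6909 0.4173 0.0246] [ 0.6974  0.4112  0.0623  0.062  45.3841] 460
side lever_pad 0.63 [271. 196.] [ 0.638  -0.0781  0.0816] [ 0.6587 -0.1338  0.0649  0.2627 18.6593] 290
side post 0.72 [243. 238.] [0.6334 0.0964 0.0331] [0.6465 0.0166 0.1271 0.4335 5.722 ] 2668
```

Run:
```python
from h import *
delta(np.array([.55,-.02,.34]),-np.pi/2)
```

```text
yaw -1.571 shift [ 0.5262 -0.4638 -0.1362] rot [-0.    -0.     0.261] j6 -0.119
yaw 1.571 shift [ 0.5262 -0.4638 -0.1362] rot [ 0.    -0.    -2.881] j6 -0.119
```

Emit:
step_arm(
  moves=[
    [0.03,-0.028,-0.02,0,0,0,0.0854],
    [0.033,-0.029,-0.02,0,0,0,0.0854],
    [0.033,-0.029,-0.02,0,0,0,0.0854],
    [0.033,-0.029,-0.02,0,0,0,0.0854],
    [0.033,-0.029,-0.02,0,0,0,0.0854],
    [0.033,-0.029,-0.02,0,0,0,0.0854],
    [0.033,-0.029,-0.01,0,0,0,0.0854],
    [0.033,-0.029,0,0,0,0,0.0854],
  ],
)

```text
time: 2.05
tool_pos: [0.3549, -0.3124, 0.3366]
tool_rot: [0.002, 0.992, 0.13, 0.001]
contact_force: [1.2, 0.2, -1.4]
gripper_width: 0.999
```

Emit:
step_arm(
  moves=[
    [0.033,-0.029,0,0,0,0,0.0854],
    [0.033,-0.029,0,0,0,0,0.0854],
    [0.033,-0.029,0,0,0,0,0.0854],
    [0.033,-0.029,0,0,0,0,0.0854],
    [0.033,-0.029,0,0,0,0,0.0854],
    [0.033,-0.029,0,0,0,0,0.0854],
    [0.033,-0.029,0,0,0,0.13,0.0854],
    [0.033,-0.029,0,0,0,0.13,0.04],
  ],
)

```text
time: 2.85
tool_pos: [0.5542, -0.0226, 0.3343]
tool_rot: [0.0, 1.0, -0.002, 0.0]
contact_force: [0.2, -0.8, 1.2]
gripper_width: 0.859
```

Run:
```python
from h import *
print(pose()[0],pose()[2]["joint_pos"])
p,d,K,T=shot("wrist","c_w"); W=cloud(d,K,T)
for q in ["cap","cap_tray","lever_pad","post"]:
    for o in cut_out("wrist",q)[:2]:
        c,r,n=rect(W,o["mask"]); print(q,round(o["conf"],2),np.round(o["point"]),c,r,n)
p,d,K,T=shot("top","c_t")
```

```text
[ 0.5542 -0.0226  0.3343] [-0.1749 -0.1595  1.6034 -0.0001  1.6968  1.3997]
cap 0.66 [191.  82.] [0.6392 0.0405 0.2148] [ 0.6393  0.0711  0.1068  0.0783 67.8694] 4147
cap_tray 0.71 [518. 116.] [ 0.6032 -0.3297  0.0034] [ 0.6004 -0.3328  0.1282  0.1137  8.6896] 8542
lever_pad 0.86 [338.  82.] [ 0.6386 -0.0885  0.0838] [ 0.639  -0.0716  0.12    0.0351 89.2055] 2738
lever_pad 0.5 [ 32. 127.] [0.5891 0.297  0.0106] [ 0.5894  0.2997  0.0831  0.0602 87.7538] 2875
post 0.88 [160.  98.] [0.6386 0.0964 0.0291] [0.6381 0.0422 0.1176 0.3981 0.08  ] 18117
```

View pics/c_w.png

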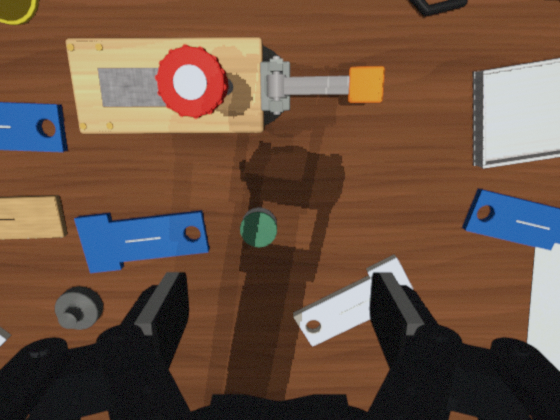

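View pics/c_t.png

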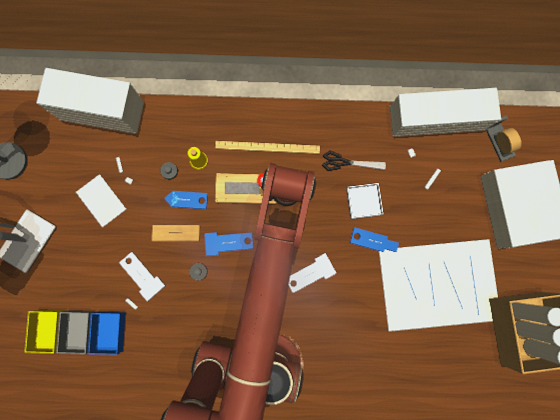

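The wrist view shows the cap at (191,82), the orange pad at (366,85), the flap at left, the collar at (145,240) and the placket at (515,218). With the arm moved away the top view shows no cuff, so there are three templates.

Run:
```python
from h import *
p,d,K,T=shot("wrist"); W=cloud(d,K,T)
hsv=cv2.cvtColor(p,cv2.COLOR_RGB2HSV)
x,y,z=W[...,0],W[...,1],W[...,2]
m=(z>.205)&(z<.23)&(abs(x-.64)<.05)&(abs(y-.04)<.05)
q=np.ascontiguousarray(W[m][:,:2],dtype=np.float32); print("cap",cv2.minEnclosingCircle(q),np.median(W[m][:,2]),cv2.minAreaRect(q))
m=(hsv[...,0]>8)&(hsv[...,0]<22)&(hsv[...,1]>200)&(hsv[...,2]>150)&(z>.06)
print("pad",rect(W,m))
m=(z>.022)&(z<.036)&(abs(x-.64)<.08)&(y<.28)&(y>-.02)
r=rect(W,m);print("board",r)
```

```text
cap ((0.6382408142089844, 0.04164079949259758), 0.026279712095856667) 0.21488082659351648 ((0.638191819190979, 0.04147320240736008), (0.05203336104750633, 0.0508791022002697), 5.228588581085205)
pad (array([ 0.6242, -0.1076,  0.0912]), array([ 0.6386, -0.1141,  0.0347,  0.0341,  0.2417]), 75)
board (array([0.6395, 0.1348, 0.0289]), array([ 0.6384,  0.1053,  0.2419,  0.1092, 89.9892]), 14335)
```

Emit:
step_arm(
  moves=[
    [0.03,0.033,0,0,0,0,0],
    [0.03,0.033,0,0,0,0,0],
    [0.024,0.028,0.02,0,0,0,0],
    [0,0,0.04,0,0,0,0],
    [0,0,0.04,0,0,0,0],
    [0,0,0.04,0,0,0,0],
    [0,0,0.04,0,0,0,0],
    [0,0,0.03,0,0,0,0],
  ],
)

```text
time: 4.0
tool_pos: [0.6357, -0.1198, 0.1211]
tool_rot: [-0.0, 1.0, -0.001, -0.001]
contact_force: [0.4, -0.3, -0.0]
gripper_width: -0.001
```

Emit:
step_arm(
  moves=[
    [0,0,0.015,0,0,0,0],
    [0,0,0.01,0,0,0,0],
    [0,0,0.01,0,0,0,0],
    [0,0,0.01,0,0,0,0],
    [0,0,0.01,0,0,0,0],
    [0,0,0.008,0,0,0,0],
    [0,0,0.005,0,0,0,0],
    [0,0,0,0,0,0,0],
  ],
)

```text
time: 4.8
tool_pos: [0.6378, -0.1186, 0.0556]
tool_rot: [0.0, 1.0, 0.0, 0.0]
contact_force: [-0.2, -0.2, 2.5]
gripper_width: 0.001
```

Emit:
step_arm(
  moves=[
    [0,0,0.004,0,0,0,0],
    [0,0,0,0,0,0,0],
    [0,0,-0.03,0,0,0,0],
    [0,0,-0.05,0,0,0,0],
    [0,0,-0.05,0,0,0,0],
    [-0.01,0,-0.05,0,0,0,0.08],
    [-0.03,-0.03,-0.05,0,0,0,0.0854],
    [-0.03,-0.03,-0.03,0,0,0,0.0854],
  ],
)

```text
time: 5.6
tool_pos: [0.5761, -0.067, 0.3008]
tool_rot: [0.0, 1.0, -0.0, 0.001]
contact_force: [0.3, 1.0, 0.5]
gripper_width: 0.504
```

Run:
```python
from h import *
print(pose()[0],pose()[2]["joint_pos"])
p,d,K,T=shot("wrist","d_w"); W=cloud(d,K,T)
x,y,z=W[...,0],W[...,1],W[...,2]
hsv=cv2.cvtColor(p,cv2.COLOR_RGB2HSV)
for uv in [(0.6385,-0.118)]:
    m=(abs(x-.6385)<.012)&(abs(y+.118)<.012); print("pad z",np.nanmedian(z[m]))
m=(z>.205)&(z<.23)&(abs(x-.64)<.05)&(abs(y-.04)<.05)
q=np.ascontiguousarray(W[m][:,:2],dtype=np.float32); print("cap",cv2.minEnclosingCircle(q),np.median(W[m][:,2]),cv2.minAreaRect(q))
```

```text
[ 0.5761 -0.067   0.3008] [-0.2443 -0.0954  1.5992  0.0005  1.635   1.3274]
pad z 0.09581513267446454
cap ((0.6385332942008972, 0.04145672544836998), 0.02657049335539341) 0.21479782832373157 ((0.6384550929069519, 0.04133113846182823), (0.051250167191028595, 0.05195321887731552), 43.63119125366211)
```

View pics/d_w.png

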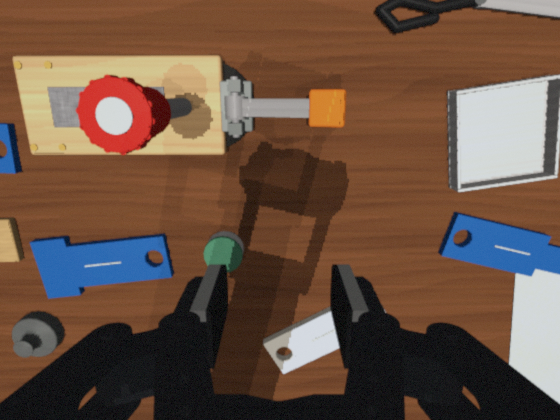

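The pad reads 0.096 m, so it sprang back and the lever is not latched. I'll press again, deeper and slower, watching the force.

Emit:
step_arm(
  moves=[
    [0.03,0.025,0,0,0,0,0],
    [0.03,0.025,0.03,0,0,0,0],
    [0,0,0.04,0,0,0,0],
    [0,0,0.04,0,0,0,0],
    [0,0,0.04,0,0,0,0],
    [0,0,0.04,0,0,0,0],
    [0,0,0.02,0,0,0,0],
    [0,0,0.015,0,0,0,0],
  ],
)

```text
time: 6.45
tool_pos: [0.6342, -0.116, 0.0694]
tool_rot: [-0.001, 1.0, 0.0, -0.002]
contact_force: [-0.8, -0.0, 2.2]
gripper_width: -0.001
```

Emit:
step_arm(
  moves=[
    [0,0,0.005,0,0,0,0],
    [0,0,0.005,0,0,0,0],
    [0,0,0,0,0,0,0],
  ],
)

```text
time: 6.75
tool_pos: [0.6368, -0.1169, 0.064]
tool_rot: [0.0, 1.0, 0.0, 0.001]
contact_force: [-1.1, 1.1, 1.1]
gripper_width: 0.003
```

Emit:
step_arm(
  moves=[
    [0,0,0.005,0,0,0,0],
    [0,0,0.005,0,0,0,0],
    [0,0,0,0,0,0,0],
  ],
)

```text
time: 7.05
tool_pos: [0.6367, -0.117, 0.053]
tool_rot: [0.0, 1.0, 0.0, 0.001]
contact_force: [0.7, -0.1, 2.9]
gripper_width: 0.0
```

Run:
```python
from h import *
print(pose()[0])
p,d,K,T=shot("side","e_s")
cv2.imwrite("pics/e_sc.png",cv2.resize(p[130:300,180:400,::-1],None,fx=3.5,fy=3.5,interpolation=cv2.INTER_CUBIC))
```

```text
[ 0.6367 -0.117   0.053 ]
```

View pics/e_sc.png

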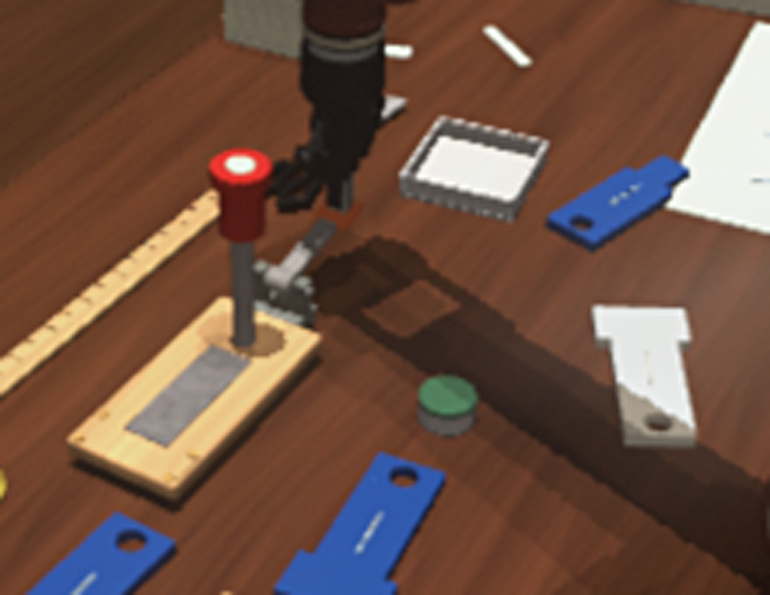

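Run:
```python
from h import *
a=np.load("b_side.npz")["p"]; p,d,K,T=shot("side")
f=lambda i:cv2.resize(i[170:240,230:310,::-1],None,fx=5,fy=5,interpolation=cv2.INTER_CUBIC)
cv2.imwrite("pics/e_cmp.png",np.hstack([f(a),f(p)]))
print(pose()[0], pose()[2]["contact_force"])
for z in(.095,.058): print(proj(np.array([.6385,-.117,z]),K,T))
print(proj(pose()[0],K,T))
```

```text
[ 0.6367 -0.117   0.0533] [ 1.7591 -0.4009  3.8304]
(np.float64(276.307377311837), np.float64(185.48513694189816))
(np.float64(276.11989837027824), np.float64(194.77821156504604))
(np.float64(276.56382513310393), np.float64(196.11515026498122))
```

View pics/e_cmp.png

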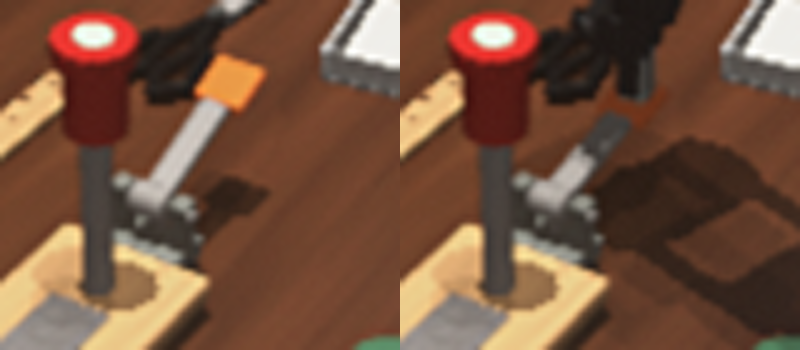

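Run:
```python
from h import *
p,d,K,T=shot("side"); W=cloud(d,K,T)
for u in (270,274,277,280):
  for v in range(178,202,2): print((u,v),W[v,u],p[v,u])
p,d,K,T=shot("wrist","e_w")
```

```text
(270, 178) [ 0.632  -0.0665  0.1548] [29 22 20]
(270, 180) [ 0.6412 -0.0818  0.1353] [31 24 21]
(270, 182) [ 0.7237 -0.2174  0.0201] [35 30 26]
(270, 184) [ 0.7247 -0.2192  0.0102] [30 24 22]
(270, 186) [ 0.7239 -0.218   0.0025] [80 47 32]
(270, 188) [ 0.7163 -0.2057  0.004 ] [107  62  40]
(270, 190) [ 0.6525 -0.1011  0.0813] [109  55  30]
(270, 192) [ 0.6522 -0.1007  0.0737] [98 54 34]
(270, 194) [ 0.6419 -0.0838  0.0798] [68 62 57]
(270, 196) [ 0.6358 -0.0741  0.0801] [66 61 58]
(270, 198) [ 0.6356 -0.0738  0.0725] [80 75 71]
(270, 200) [ 0.6301 -0.0649  0.0722] [74 70 66]
(274, 178) [ 0.6258 -0.0804  0.1492] [31 25 23]
(274, 180) [ 0.6257 -0.0803  0.1418] [30 24 22]
(274, 182) [ 0.6433 -0.1101  0.1108] [29 23 20]
(274, 184) [ 0.6383 -0.1018  0.1097] [31 24 22]
(274, 186) [ 0.6409 -0.1065  0.0982] [27 23 19]
(274, 188) [ 0.6355 -0.0976  0.0976] [35 30 27]
(274, 190) [ 0.6415 -0.108   0.0813] [103  55  35]
(274, 192) [ 0.6385 -0.1032  0.0774] [103  53  30]
(274, 194) [ 0.6328 -0.0938  0.0773] [66 63 60]
(274, 196) [ 0.6311 -0.0911  0.0717] [70 66 63]
(274, 198) [ 0.6732 -0.1621  0.0
[... 527 characters left out ...]
79  0.0036] [87 50 32]
(277, 198) [ 0.6651 -0.1686  0.003 ] [85 50 34]
(277, 200) [ 0.6591 -0.1586  0.003 ] [89 52 35]
(280, 178) [ 0.6261 -0.1182  0.1279] [27 23 22]
(280, 180) [ 0.6284 -0.1225  0.1169] [62 51 45]
(280, 182) [ 0.6282 -0.1225  0.1092] [66 54 48]
(280, 184) [ 0.6276 -0.1218  0.102 ] [66 55 48]
(280, 186) [ 0.6288 -0.1241  0.0924] [63 52 45]
(280, 188) [ 0.6314 -0.129   0.0807] [76 51 39]
(280, 190) [ 0.6222 -0.1135  0.0854] [105  49  26]
(280, 192) [ 0.6193 -0.1088  0.0814] [103  50  28]
(280, 194) [ 0.6685 -0.1944  0.003 ] [97 55 36]
(280, 196) [ 0.6641 -0.1873  0.0005] [94 55 38]
(280, 198) [ 0.6574 -0.1759  0.0015] [90 55 36]
(280, 200) [ 0.6477 -0.1595  0.0069] [97 56 37]
```

View pics/e_w.png

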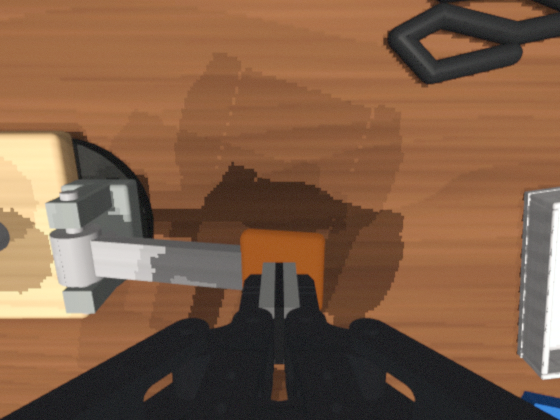

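Run:
```python
from h import *
K,T=camera_info("wrist")["intrinsics"],camera_info("wrist")["world_from_camera"]
t,r,s=pose()
print(t,s["contact_force"],s["joint_pos"],s["gripper_width"])
for dz in (0,-.019,-.03,-.05): print(dz,proj(t+r.apply([0,0,dz]),K,T))
p,d,K,T=shot("wrist"); W=cloud(d,K,T)
for v in range(235,320,6): print(v,W[v,260],p[v,260],W[v,280],p[v,270],W[v,270])
```

```text
[ 0.6367 -0.117   0.0534] [ 2.5736 -1.5163  2.6436] [-0.2966  0.234   1.6745  0.0001  1.2316  1.2734] 0.000337201661141624
0 (np.float64(277.87377046987893), np.float64(256.0023260276092))
-0.019 (np.float64(277.8001093678513), np.float64(273.87394664585065))
-0.03 (np.float64(277.74961000927016), np.float64(286.1260763748784))
-0.05 (np.float64(277.63787554328087), np.float64(313.2350379729519))
235 [ 0.6565 -0.1096  0.0761] [158  85  31] [ 0.6568 -0.1179  0.0768] [152  79  27] [ 0.6567 -0.1137  0.0767]
241 [ 0.6542 -0.1096  0.0769] [163  90  31] [ 0.6549 -0.1179  0.0789] [164  87  31] [ 0.6543 -0.1137  0.0773]
247 [ 0.6512 -0.1095  0.0762] [165  88  35] [ 0.6526 -0.1179  0.0795] [165  92  35] [ 0.6519 -0.1137  0.0781]
253 [ 0.6479 -0.1094  0.0751] [164  88  33] [ 0.6501 -0.1179  0.0802] [166  89  35] [ 0.6489 -0.1137  0.0774]
259 [ 0.6464 -0.1095  0.0779] [164  88  29] [ 0.647  -0.1179  0.0791] [165  89  32] [ 0.6461 -0.1137  0.0771]
265 [ 0.6433 -0.1094  0.0772] [167  92  39] [ 0.6474 -0.1179  0.0858] [102 103 101] [ 0.6478 -0.1139  0.0865]
271 [ 0.6405 -0.1094  0.0773] [163  86  
[... 219 characters left out ...]
 0.6478 -0.1178  0.1013] [103 101  99] [ 0.6476 -0.1142  0.101 ]
289 [ 0.6475 -0.1108  0.1052] [84 84 84] [ 0.6476 -0.1178  0.1054] [102 102  99] [ 0.6477 -0.1143  0.1055]
295 [ 0.6477 -0.111   0.1096] [90 90 90] [ 0.6472 -0.1178  0.1088] [102 103  99] [ 0.6479 -0.1144  0.11  ]
301 [ 0.6477 -0.1112  0.1134] [99 99 98] [ 0.6473 -0.1178  0.1127] [ 99 100  96] [ 0.6477 -0.1145  0.1134]
307 [ 0.6476 -0.1113  0.1168] [87 86 84] [ 0.6477 -0.1178  0.117 ] [109 111 107] [ 0.6473 -0.1145  0.1165]
313 [ 0.6496 -0.1117  0.1235] [32 33 34] [ 0.6455 -0.1178  0.1171] [68 66 66] [ 0.6492 -0.1147  0.1229]
319 [ 0.6483 -0.1117  0.1247] [27 27 27] [ 0.6437 -0.1178  0.1177] [37 38 39] [ 0.6488 -0.1147  0.1253]
```

Emit:
step_arm(
  moves=[
    [0,0,0.005,0,0,0,0],
    [0,0,0.005,0,0,0,0],
    [0,0,0,0,0,0,0],
  ],
)

```text
time: 7.6
tool_pos: [0.6366, -0.1177, 0.0429]
tool_rot: [0.001, 1.0, 0.0, 0.001]
contact_force: [0.9, -1.1, 4.2]
gripper_width: 0.002
```

Emit:
step_arm(
  moves=[
    [0,0,0.005,0,0,0,0],
    [0,0,0.005,0,0,0,0],
    [0,0,0,0,0,0,0],
  ],
)

```text
time: 7.9
tool_pos: [0.635, -0.1165, 0.0313]
tool_rot: [-0.001, 1.0, 0.0, -0.001]
contact_force: [0.3, -0.6, 1.7]
gripper_width: 0.003
```

Run:
```python
from h import *
t,r,s=pose(); print(t,s["contact_force"])
p,d,K,T=shot("wrist","f_w"); W=cloud(d,K,T)
for v in range(235,320,6): print(v,W[v,260],p[v,260],W[v,280])
```

```text
[ 0.635  -0.1165  0.0313] [ 0.2606 -0.564   1.6898]
235 [ 0.6561 -0.1093  0.057 ] [184 104  39] [ 0.6564 -0.1175  0.0575]
241 [ 0.6537 -0.1093  0.0575] [187 107  42] [ 0.6537 -0.1175  0.0575]
247 [ 0.6508 -0.1092  0.057 ] [187 106  41] [ 0.651  -0.1175  0.0573]
253 [ 0.6479 -0.1092  0.0566] [187 107  42] [ 0.6482 -0.1175  0.0572]
259 [ 0.6456 -0.1092  0.0573] [188 106  40] [ 0.6458 -0.1175  0.0579]
265 [ 0.643  -0.1091  0.0577] [189 107  44] [ 0.6466 -0.1175  0.0652]
271 [ 0.64   -0.1091  0.0573] [186 108  44] [ 0.6462 -0.1175  0.0696]
277 [ 0.6422 -0.1096  0.0668] [47 47 50] [ 0.6462 -0.1175  0.0744]
283 [ 0.6421 -0.1098  0.0716] [66 64 65] [ 0.6457 -0.1174  0.078 ]
289 [ 0.6462 -0.1104  0.0833] [97 95 94] [ 0.6462 -0.1174  0.0833]
295 [ 0.6459 -0.1106  0.0869] [109 110 107] [ 0.6465 -0.1174  0.0879]
301 [ 0.6459 -0.1108  0.0907] [118 116 114] [ 0.6467 -0.1174  0.0921]
307 [ 0.6458 -0.111   0.0942] [98 99 96] [ 0.6461 -0.1174  0.0946]
313 [ 0.6488 -0.1114  0.1022] [38 37 42] [ 0.6442 -0.1174  0.0952]
319 [ 0.647  -0.1114  0.1027] [42 38 47] [ 0.6422 -0.1174  0.0955]
```

View pics/f_w.png

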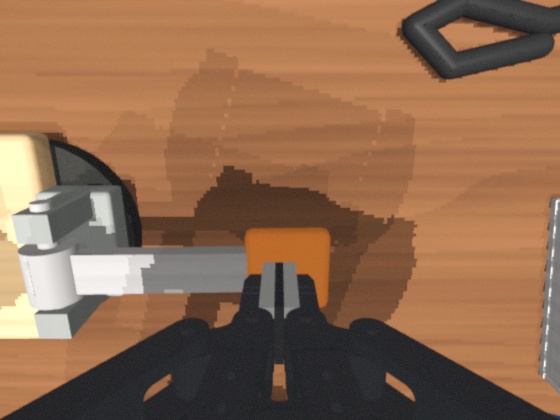

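Emit:
step_arm(
  moves=[
    [0,0,0.003,0,0,0,0],
    [0,0,0,0,0,0,0],
    [0,0,-0.03,0,0,0,0],
    [0,0,-0.05,0,0,0,0],
    [0,0,-0.05,0,0,0,0],
    [-0.01,0,-0.05,0,0,0,0],
    [-0.03,-0.03,-0.05,0,0,0,0],
    [-0.03,-0.03,-0.03,0,0,0,0],
  ],
)

```text
time: 8.75
tool_pos: [0.5747, -0.065, 0.2786]
tool_rot: [0.0, 1.0, -0.0, 0.002]
contact_force: [0.8, 1.0, 0.7]
gripper_width: 0.003
```

Run:
```python
from h import *
t,r,s=pose(); print(t,s["joint_pos"])
p,d,K,T=shot("wrist","g_w"); W=cloud(d,K,T)
x,y,z=W[...,0],W[...,1],W[...,2]
m=(abs(x-.6385)<.012)&(abs(y+.118)<.012); print("pad z",np.nanmedian(z[m]))
m=(z>.205)&(z<.23)&(abs(x-.64)<.05)&(abs(y-.04)<.05)
q=np.ascontiguousarray(W[m][:,:2],dtype=np.float32); print("cap",cv2.minEnclosingCircle(q),np.median(W[m][:,2]))
L=(W-t)@r.as_matrix()
print("fingers in tool frame: column through the middle")
for v in range(235,330,5): print(v,L[v,280],L[v,265],p[v,270])
```

```text
[ 0.5747 -0.065   0.2786] [-0.2417 -0.0936  1.6337  0.0007  1.5986  1.3297]
pad z 0.0565041150520289
cap ((0.6382725834846497, 0.04160201549530029), 0.02660389617085457) 0.214788856372212
fingers in tool frame: column through the middle
235 [-0.0978  0.0021  0.2801] [-0.0979 -0.0171  0.2805] [103  62  38]
240 [-0.1038  0.0021  0.278 ] [-0.1044 -0.0172  0.2794] [106  68  42]
245 [-0.1113  0.0021  0.2794] [-0.1115 -0.0173  0.2799] [106  68  45]
250 [-0.1181  0.0021  0.2788] [-0.1184 -0.0173  0.2795] [110  71  47]
255 [-0.1251  0.0021  0.2787] [-0.1255 -0.0174  0.2798] [107  68  41]
260 [-0.1325  0.0021  0.2794] [-0.1324 -0.0175  0.2793] [106  66  41]
265 [ 0.0113  0.0009 -0.0334] [ 0.0108 -0.0051 -0.0324] [72 71 69]
270 [ 0.0108  0.0009 -0.0368] [ 0.0113 -0.0049 -0.0378] [75 76 72]
275 [ 0.0115  0.0009 -0.0424] [ 0.0112 -0.0047 -0.0417] [71 73 70]
280 [ 0.0113  0.0009 -0.0459] [ 0.0114 -0.0046 -0.046 ] [68 71 67]
285 [ 0.011   0.0009 -0.0492] [ 0.0111 -0.0045 -0.0493] [70 70 69]
290 [ 0.0106  0.0009 -0.0519] [ 0.0105 -0.0044 -0.0518] [74 72 72]
295 [ 0.0111  0.0009 -0.0562] [ 0.0119 -0.0042 -0.0575] [71 71 69]
300 [ 0.011   0.0008 -0.0592] [ 0.0116 -0.0041 -0.0602] [69 71 68]
305 [ 0.0113  0.0008 -0.0628] [ 0.0106 -0.004  -0.0617] [71 71 69]
310 [ 0.01    0.0008 -0.0636] [ 0.0116 -0.0039 -0.0662] [88 87 85]
315 [ 0.008   0.0008 -0.0634] [ 0.0114 -0.0038 -0.0685] [21 19 23]
320 [ 0.0066  0.0008 -0.064 ] [ 0.012  -0.0037 -0.0721] [17 15 18]
325 [ 0.0047  0.0008 -0.0641] [ 0.0127 -0.0035 -0.0756] [28 27 26]
```

View pics/g_w.png

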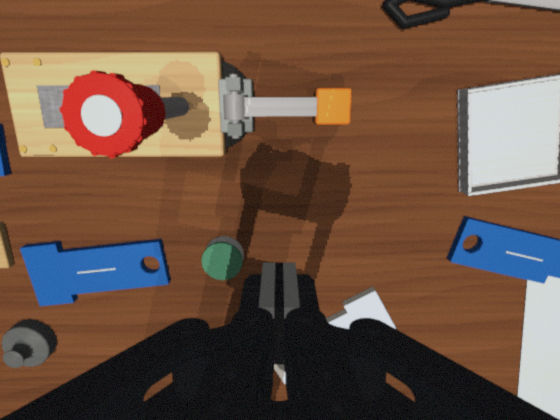

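The pad reads 0.0565 m, so the lever is latched, and the cap is still at home. By contact and depth, the shut fingertips sit about 28 mm behind the reported TCP, and I'll allow for that. Next is the cap.

Emit:
step_arm(
  moves=[
    [0.015,-0.025,-0.02,0,0,0,0.0854],
    [0.016,-0.027,0,0,0,0,0.0854],
    [0.016,-0.027,0,0,0,0,0.0854],
    [0.0165,-0.0275,0,0,0,0,0.0854],
    [0,0,0,0,0,0.149,0.0854],
    [0,0,0,0,0,0.149,0.0854],
    [0,0,0,0,0,0.149,0.0854],
    [0,0,0,0,0,0.149,0.0854],
  ],
)

```text
time: 9.6
tool_pos: [0.6376, 0.0421, 0.2947]
tool_rot: [-0.0, 0.955, -0.296, -0.001]
contact_force: [-0.6, 0.8, 0.2]
gripper_width: 0.996
```

Emit:
step_arm(
  moves=[
    [0,0,0,0,0,0.149,0.0854],
    [0,0,0,0,0,0.149,0.0854],
    [0,0,0,0,0,0.149,0.0854],
    [0,0,0,0,0,0.149,0.0854],
    [0,0,0,0,0,0.149,0.0854],
    [0,0,0,0,0,0,0.0854],
  ],
)

```text
time: 10.2
tool_pos: [0.6376, 0.0419, 0.2948]
tool_rot: [0.0, 0.784, -0.621, -0.001]
contact_force: [0.1, 0.7, 0.6]
gripper_width: 0.998
```

Run:
```python
from h import *
t,r,s=pose(); print(t,s["joint_pos"],r.as_matrix())
print(r.inv().apply(np.array([.6384,.0415,.154])-t))
p,d,K,T=shot("wrist","i_w"); W=cloud(d,K,T)
L=(W-t)@r.as_matrix()
x,y,z=W[...,0],W[...,1],W[...,2]
m=(z>.205)&(z<.23)&(abs(x-.64)<.04)&(abs(y-.04)<.04)
print(rect(L,m))
```

```text
[0.6376 0.0419 0.2948] [-0.0511  0.0489  1.467   0.0006  1.6272  2.8592] [[ 0.2292 -0.9734 -0.0014]
 [-0.9734 -0.2292  0.0006]
 [-0.001   0.0013 -1.    ]]
[ 0.0007 -0.0009  0.1408]
(array([ 0.0025, -0.0012,  0.0799]), array([ 0.0007, -0.0009,  0.0508,  0.0522, 87.1986]), 4030)
```

View pics/i_w.png

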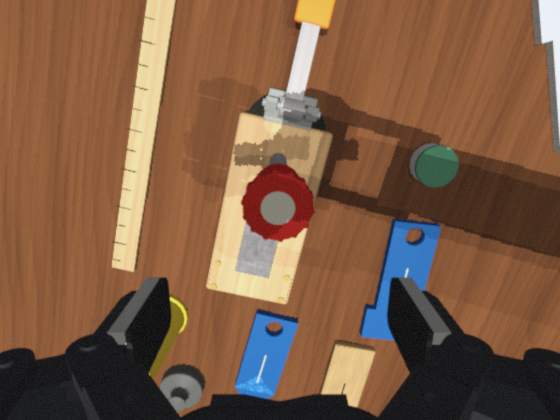

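Emit:
step_arm(
  moves=[
    [0.0007,-0.0009,0.04,0,0,0,0.0854],
    [0,0,0.04,0,0,0,0.0854],
    [0,0,0.04,0,0,0,0.0854],
    [0,0,0.0208,0,0,0,0.0854],
    [0,0,0,0,0,0,0.04],
    [0,0,0,0,0,0,0.03],
    [0,0,0,0,0,0,0.03],
    [0,0,0,0,0,0,0.03],
  ],
)

```text
time: 11.05
tool_pos: [0.6397, 0.0408, 0.1576]
tool_rot: [-0.001, 0.784, -0.621, 0.001]
contact_force: [-3.9, -1.3, 1.9]
gripper_width: 0.568
```

Run:
```python
from h import *
t,r,s=pose(); print(t,s["joint_pos"],s["contact_force"],s["ft_torque"],s["gripper_width"]*.0854)
p,d,K,T=shot("side","j_s")
cv2.imwrite("pics/j_sc.png",cv2.resize(p[80:300,140:360,::-1],None,fx=2.7,fy=2.7,interpolation=cv2.INTER_CUBIC))
```

```text
[0.6397 0.0408 0.1576] [-0.0521  0.1195  1.6201 -0.0003  1.3996  2.8583] [-3.8967 -1.2771  1.8747] [-0.0629  0.5561  0.0682] 0.048536988119442896
```

View pics/j_sc.png

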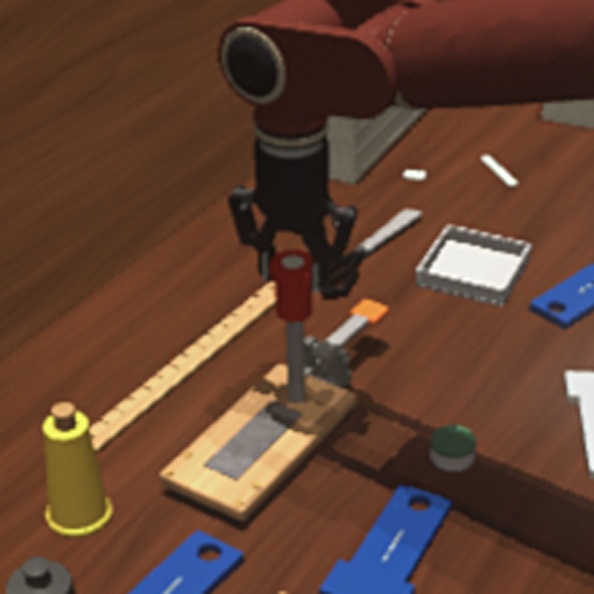

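The cap is gripped on its knob, 48.5 mm wide. Now I unscrew it counter-clockwise.

Emit:
step_arm(
  moves=[
    [0,0,-0.0002,0,0,-0.149,0.03],
    [0,0,-0.0002,0,0,-0.149,0.03],
    [0,0,-0.0002,0,0,-0.149,0.03],
    [0,0,-0.0002,0,0,-0.149,0.03],
    [0,0,-0.0002,0,0,-0.149,0.03],
    [0,0,-0.0002,0,0,-0.149,0.03],
    [0,0,-0.0002,0,0,-0.149,0.03],
    [0,0,-0.0002,0,0,-0.149,0.03],
  ],
)

```text
time: 11.9
tool_pos: [0.6398, 0.0411, 0.1576]
tool_rot: [-0.0, 0.997, -0.071, 0.001]
contact_force: [-0.8, 0.7, -1.6]
gripper_width: 0.572
```

Run:
```python
from h import *
t,r,s=pose(); print(t,s["joint_pos"],s["contact_force"],s["ft_torque"],s["gripper_width"]*.0854)
```

```text
[0.6398 0.0411 0.1576] [-0.052   0.1194  1.62    0.0005  1.3994  1.6604] [-0.8275  0.7423 -1.5972] [ 0.0415  0.0078 -0.0094] 0.048888524207145456
```

Emit:
step_arm(
  moves=[
    [0,0,-0.0002,0,0,-0.149,0.03],
    [0,0,-0.0002,0,0,-0.149,0.03],
    [0,0,-0.0002,0,0,-0.149,0.03],
    [0,0,-0.0002,0,0,-0.149,0.03],
    [0,0,-0.0002,0,0,-0.149,0.03],
    [0,0,-0.0002,0,0,-0.149,0.03],
    [0,0,-0.0002,0,0,-0.149,0.03],
    [0,0,-0.0002,0,0,-0.149,0.03],
  ],
)

```text
time: 12.7
tool_pos: [0.6395, 0.0422, 0.1589]
tool_rot: [-0.001, 0.865, 0.501, 0.001]
contact_force: [-0.8, 3.4, -1.2]
gripper_width: 0.563
```

Emit:
step_arm(
  moves=[
    [0,0,-0.0002,0,0,-0.149,0.03],
    [0,0,-0.0002,0,0,-0.149,0.03],
    [0,0,-0.0002,0,0,-0.149,0.03],
    [0,0,-0.0002,0,0,-0.149,0.03],
    [0,0,-0.0002,0,0,-0.149,0.03],
    [0,0,-0.0002,0,0,-0.149,0.03],
    [0,0,-0.0002,0,0,-0.149,0.03],
    [0,0,-0.0002,0,0,-0.149,0.03],
  ],
)

```text
time: 13.5
tool_pos: [0.6385, 0.0423, 0.1601]
tool_rot: [-0.001, 0.434, 0.901, 0.001]
contact_force: [-3.0, 3.3, -1.3]
gripper_width: 0.571
```

Emit:
step_arm(
  moves=[
    [0,0,-0.0002,0,0,-0.149,0.03],
    [0,0,-0.0002,0,0,-0.149,0.03],
    [0,0,-0.0002,0,0,-0.149,0.03],
    [0,0,-0.0002,0,0,-0.149,0.03],
    [0,0,-0.0002,0,0,-0.149,0.03],
    [0,0,-0.0002,0,0,-0.149,0.03],
    [0,0,-0.0002,0,0,-0.149,0.03],
    [0,0,-0.0002,0,0,-0.149,0.03],
  ],
)

```text
time: 14.3
tool_pos: [0.6383, 0.0419, 0.1617]
tool_rot: [-0.001, -0.146, 0.989, 0.001]
contact_force: [-3.7, 0.6, -0.6]
gripper_width: 0.568
```

Run:
```python
from h import *
t,r,s=pose(); print(t,s["joint_pos"],s["contact_force"],s["ft_torque"],s["gripper_width"]*.0854)
```

```text
[0.6383 0.0419 0.1617] [-0.0515  0.1158  1.6171  0.0016  1.4102 -1.9156] [-3.721   0.5766 -0.6362] [ 0.2626  0.5861 -0.0293] 0.0485216321992307
```

Emit:
step_arm(
  moves=[
    [0,0,-0.0002,0,0,-0.149,0.03],
    [0,0,-0.0002,0,0,-0.149,0.03],
    [0,0,-0.0002,0,0,-0.149,0.03],
    [0,0,-0.0002,0,0,-0.149,0.03],
    [0,0,-0.0002,0,0,-0.149,0.03],
    [0,0,-0.0002,0,0,-0.149,0.03],
    [0,0,-0.0002,0,0,-0.149,0.03],
    [0,0,0,0,0,0,0.03],
  ],
)

```text
time: 15.1
tool_pos: [0.6391, 0.041, 0.1632]
tool_rot: [0.0, -0.617, 0.787, -0.0]
contact_force: [-1.5, -0.7, -1.2]
gripper_width: 0.568
```

Emit:
step_arm(
  moves=[
    [0,0,0,0,0,0,0.075],
    [0,0,0,0,0,0,0.075],
    [0,0,0,0,0,0,0.075],
    [0,0,0,0,0,0.149,0.075],
    [0,0,0,0,0,0.149,0.075],
    [0,0,0,0,0,0.149,0.075],
    [0,0,0,0,0,0.149,0.075],
    [0,0,0,0,0,0.149,0.075],
  ],
)

```text
time: 15.9
tool_pos: [0.6393, 0.041, 0.1632]
tool_rot: [0.0, -0.285, 0.959, -0.0]
contact_force: [0.9, 0.5, -0.2]
gripper_width: 0.877
```

Run:
```python
from h import *
t,r,s=pose(); print(t,s["joint_pos"],s["contact_force"],s["gripper_width"]*.0854)
p,d,K,T=shot("side","k_s")
cv2.imwrite("pics/k_sc.png",cv2.resize(p[80:300,140:360,::-1],None,fx=2.7,fy=2.7,interpolation=cv2.INTER_CUBIC))
```

```text
[0.6393 0.041  0.1632] [-0.0521  0.1152  1.6151  0.0001  1.4104 -2.2   ] [ 0.8877  0.4982 -0.1917] 0.07489581675320497
```

View pics/k_sc.png

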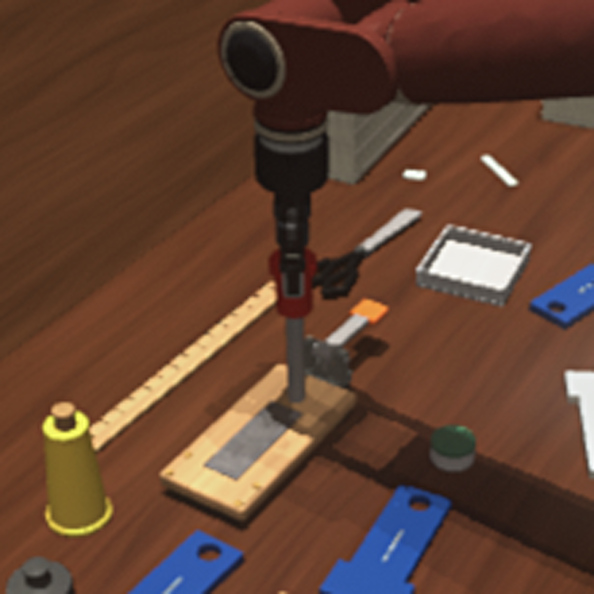

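Emit:
step_arm(
  moves=[
    [0,0,0,0,0,0.149,0.075],
    [0,0,0,0,0,0.149,0.075],
    [0,0,0,0,0,0.149,0.075],
    [0,0,0,0,0,0.149,0.075],
    [0,0,0,0,0,0.149,0.075],
    [0,0,0,0,0,0.149,0.075],
    [0,0,0,0,0,0.149,0.075],
    [0,0,0,0,0,0.149,0.075],
  ],
)

```text
time: 16.75
tool_pos: [0.6392, 0.0409, 0.1632]
tool_rot: [0.0, 0.301, 0.954, 0.0]
contact_force: [0.6, -1.4, 0.1]
gripper_width: 0.883
```

Emit:
step_arm(
  moves=[
    [0,0,0,0,0,0.149,0.075],
    [0,0,0,0,0,0.149,0.075],
    [0,0,0,0,0,0.149,0.075],
    [0,0,0,0,0,0.149,0.075],
    [0,0,0,0,0,0.149,0.075],
    [0,0,0,0,0,0.149,0.075],
    [0,0,0,0,0,0.149,0.075],
    [0,0,0,0,0,0.149,0.075],
  ],
)

```text
time: 17.55
tool_pos: [0.6392, 0.041, 0.1631]
tool_rot: [0.0, 0.785, 0.62, 0.0]
contact_force: [-0.3, -0.4, -0.5]
gripper_width: 0.879
```

Emit:
step_arm(
  moves=[
    [0,0,0,0,0,0.149,0.075],
    [0,0,0,0,0,0.149,0.075],
    [0,0,0,0,0,0.149,0.075],
    [0,0,0,0,0,0.149,0.075],
    [0,0,0,0,0,0.149,0.075],
    [0,0,0,0,0,0.149,0.075],
    [0,0,0,0,0,0.149,0.075],
    [0,0,0,0,0,0.149,0.075],
  ],
)

```text
time: 18.35
tool_pos: [0.6392, 0.041, 0.1632]
tool_rot: [0.0, 0.997, 0.073, 0.0]
contact_force: [-0.6, -0.4, 0.8]
gripper_width: 0.875
```

Emit:
step_arm(
  moves=[
    [0,0,0,0,0,0.149,0.075],
    [0,0,0,0,0,0.149,0.075],
    [0,0,0,0,0,0.149,0.075],
    [0,0,0,0,0,0.149,0.075],
    [0,0,0,0,0,0.149,0.075],
    [0,0,0,0,0,0.149,0.075],
    [0,0,0,0,0,0.149,0.075],
    [0,0,0,0,0,0.149,0.075],
  ],
)

```text
time: 19.15
tool_pos: [0.6392, 0.041, 0.1631]
tool_rot: [-0.0, 0.866, -0.5, 0.0]
contact_force: [0.2, -0.6, 0.4]
gripper_width: 0.878
```

Run:
```python
from h import *
t,r,s=pose(); print(t,s["joint_pos"],s["contact_force"],s["gripper_width"]*.0854)
```

```text
[0.6392 0.041  0.1631] [-0.0521  0.1153  1.6152  0.      1.4105  2.5651] [ 0.2027 -0.6387  0.4218] 0.07501725925432579
```

Two more return rows, then regrip and start the second turn.

Emit:
step_arm(
  moves=[
    [0,0,0,0,0,0.149,0.075],
    [0,0,0,0,0,0.149,0.075],
    [0,0,0,0,0,0.1,0.075],
    [0,0,0,0,0,0,0.03],
    [0,0,0,0,0,0,0.03],
    [0,0,0,0,0,0,0.03],
    [0,0,0,0,0,0,0.03],
  ],
)

```text
time: 19.85
tool_pos: [0.6393, 0.0409, 0.1634]
tool_rot: [-0.0, 0.752, -0.659, 0.0]
contact_force: [0.7, 0.7, 1.8]
gripper_width: 0.568
```

Emit:
step_arm(
  moves=[
    [0,0,-0.0002,0,0,-0.149,0.03],
    [0,0,-0.0002,0,0,-0.149,0.03],
    [0,0,-0.0002,0,0,-0.149,0.03],
    [0,0,-0.0002,0,0,-0.149,0.03],
    [0,0,-0.0002,0,0,-0.149,0.03],
    [0,0,-0.0002,0,0,-0.149,0.03],
    [0,0,-0.0002,0,0,-0.149,0.03],
    [0,0,-0.0002,0,0,-0.149,0.03],
  ],
)

```text
time: 20.65
tool_pos: [0.6394, 0.0414, 0.165]
tool_rot: [-0.001, 0.993, -0.12, 0.001]
contact_force: [1.0, -0.3, 2.1]
gripper_width: 0.567
```

Emit:
step_arm(
  moves=[
    [0,0,-0.0002,0,0,-0.149,0.03],
    [0,0,-0.0002,0,0,-0.149,0.03],
    [0,0,-0.0002,0,0,-0.149,0.03],
    [0,0,-0.0002,0,0,-0.149,0.03],
    [0,0,-0.0002,0,0,-0.149,0.03],
    [0,0,-0.0002,0,0,-0.149,0.03],
    [0,0,-0.0002,0,0,-0.149,0.03],
    [0,0,-0.0002,0,0,-0.149,0.03],
  ],
)

```text
time: 21.45
tool_pos: [0.639, 0.0419, 0.1665]
tool_rot: [-0.001, 0.889, 0.458, 0.001]
contact_force: [-0.3, 1.6, 1.9]
gripper_width: 0.571
```

Emit:
step_arm(
  moves=[
    [0,0,-0.0002,0,0,-0.149,0.03],
    [0,0,-0.0002,0,0,-0.149,0.03],
    [0,0,-0.0002,0,0,-0.149,0.03],
    [0,0,-0.0002,0,0,-0.149,0.03],
    [0,0,-0.0002,0,0,-0.149,0.03],
    [0,0,-0.0002,0,0,-0.149,0.03],
    [0,0,-0.0002,0,0,-0.149,0.03],
    [0,0,-0.0002,0,0,-0.149,0.03],
  ],
)

```text
time: 22.25
tool_pos: [0.6384, 0.0419, 0.1679]
tool_rot: [-0.001, 0.479, 0.878, 0.0]
contact_force: [-2.9, 1.5, 2.7]
gripper_width: 0.566
```

Emit:
step_arm(
  moves=[
    [0,0,-0.0002,0,0,-0.149,0.03],
    [0,0,-0.0002,0,0,-0.149,0.03],
    [0,0,-0.0002,0,0,-0.149,0.03],
    [0,0,-0.0002,0,0,-0.149,0.03],
    [0,0,-0.0002,0,0,-0.149,0.03],
    [0,0,-0.0002,0,0,-0.149,0.03],
    [0,0,-0.0002,0,0,-0.149,0.03],
    [0,0,-0.0002,0,0,-0.149,0.03],
  ],
)

```text
time: 23.05
tool_pos: [0.6385, 0.0416, 0.1694]
tool_rot: [-0.0, -0.097, 0.995, 0.001]
contact_force: [-1.9, 0.6, 1.6]
gripper_width: 0.567
```

Run:
```python
from h import *
t,r,s=pose(); print(t,s["joint_pos"],s["contact_force"],s["gripper_width"]*.0854)
```

```text
[0.6385 0.0416 0.1694] [-0.0517  0.1104  1.6097  0.0011  1.4225 -1.8162] [-1.91    0.6165  1.6067] 0.04844253544861096
```

Emit:
step_arm(
  moves=[
    [0,0,-0.0002,0,0,-0.149,0.03],
    [0,0,-0.0002,0,0,-0.149,0.03],
    [0,0,-0.0002,0,0,-0.149,0.03],
    [0,0,-0.0002,0,0,-0.149,0.03],
    [0,0,-0.0002,0,0,-0.149,0.03],
    [0,0,-0.0002,0,0,-0.149,0.03],
    [0,0,-0.0002,0,0,-0.149,0.03],
    [0,0,0,0,0,0,0.03],
  ],
)

```text
time: 23.85
tool_pos: [0.639, 0.041, 0.1708]
tool_rot: [0.0, -0.577, 0.817, -0.0]
contact_force: [0.5, -0.4, 1.5]
gripper_width: 0.567
```

Emit:
step_arm(
  moves=[
    [0,0,0,0,0,0,0.075],
    [0,0,0,0,0,0,0.075],
    [0,0,0,0,0,0,0.075],
    [0,0,0,0,0,0.149,0.075],
    [0,0,0,0,0,0.149,0.075],
    [0,0,0,0,0,0.149,0.075],
    [0,0,0,0,0,0.149,0.075],
    [0,0,0,0,0,0.149,0.075],
  ],
)

```text
time: 24.65
tool_pos: [0.6389, 0.041, 0.1704]
tool_rot: [-0.0, -0.236, 0.972, 0.0]
contact_force: [0.3, 0.4, 0.5]
gripper_width: 0.874
```

Emit:
step_arm(
  moves=[
    [0,0,0,0,0,0.149,0.075],
    [0,0,0,0,0,0.149,0.075],
    [0,0,0,0,0,0.149,0.075],
    [0,0,0,0,0,0.149,0.075],
    [0,0,0,0,0,0.149,0.075],
    [0,0,0,0,0,0.149,0.075],
    [0,0,0,0,0,0.149,0.075],
    [0,0,0,0,0,0.149,0.075],
  ],
)

```text
time: 25.45
tool_pos: [0.6389, 0.041, 0.1705]
tool_rot: [-0.0, 0.35, 0.937, -0.0]
contact_force: [0.0, -1.2, -0.9]
gripper_width: 0.881
```

Emit:
step_arm(
  moves=[
    [0,0,0,0,0,0,0.03],
    [0,0,0,0,0,0,0.03],
    [0,0,0,0,0,0,0.03],
    [0,0,0,0,0,0,0.03],
    [0,0,-0.0002,0,0,-0.149,0.03],
    [0,0,-0.0002,0,0,-0.149,0.03],
    [0,0,-0.0002,0,0,-0.149,0.03],
    [0,0,-0.0002,0,0,-0.149,0.03],
  ],
)

```text
time: 26.25
tool_pos: [0.6391, 0.041, 0.1716]
tool_rot: [0.0, 0.052, 0.999, 0.0]
contact_force: [-0.2, 0.7, 0.4]
gripper_width: 0.564
```

Run:
```python
from h import *
t,r,s=pose(); print(t,s["joint_pos"],s["contact_force"],s["gripper_width"]*.0854)
p,d,K,T=shot("side","l_s")
cv2.imwrite("pics/l_sc.png",cv2.resize(p[80:300,140:360,::-1],None,fx=2.7,fy=2.7,interpolation=cv2.INTER_CUBIC))
```

```text
[0.6391 0.041  0.1716] [-0.0521  0.1091  1.6075  0.0002  1.4246 -1.5181] [-0.1638  0.6686  0.3646] 0.04817821613261153
```

View pics/l_sc.png

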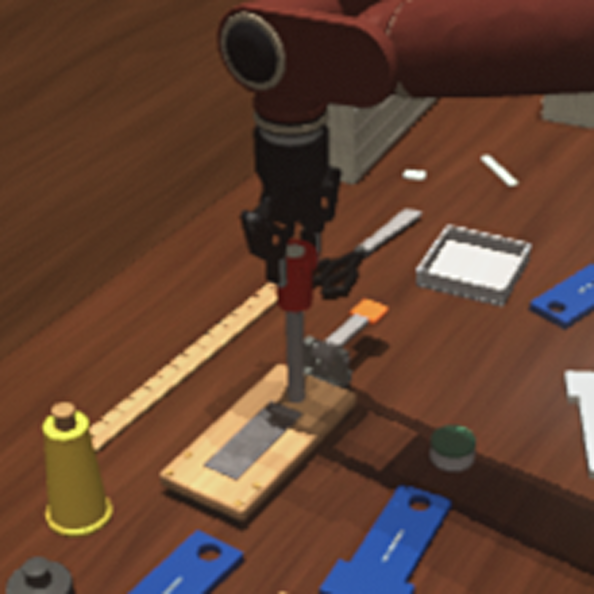

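Emit:
step_arm(
  moves=[
    [0,0,-0.0002,0,0,-0.149,0.03],
    [0,0,-0.0002,0,0,-0.149,0.03],
    [0,0,-0.0002,0,0,-0.149,0.03],
    [0,0,-0.0002,0,0,-0.149,0.03],
    [0,0,-0.0002,0,0,-0.149,0.03],
    [0,0,-0.0002,0,0,-0.149,0.03],
    [0,0,-0.0002,0,0,-0.149,0.03],
    [0,0,-0.0002,0,0,-0.149,0.03],
  ],
)

```text
time: 27.1
tool_pos: [0.639, 0.0414, 0.1731]
tool_rot: [0.0, -0.516, 0.857, 0.0]
contact_force: [1.6, 0.5, -0.2]
gripper_width: 0.571
```

Emit:
step_arm(
  moves=[
    [0,0,-0.003,0,0,0,0.03],
    [0,0,-0.003,0,0,0,0.03],
    [0,0,0,0,0,0,0.03],
  ],
)

```text
time: 27.4
tool_pos: [0.6389, 0.0412, 0.1791]
tool_rot: [0.0, -0.513, 0.858, 0.0]
contact_force: [-0.2, 1.8, -1.0]
gripper_width: 0.57
```

Emit:
step_arm(
  moves=[
    [0,0,-0.01,0,0,0,0.03],
    [0,0,-0.015,0,0,0,0.03],
    [0,0,-0.02,0,0,0,0.03],
    [0,0,-0.02,0,0,0,0.03],
    [0,0,-0.02,0,0,0,0.03],
    [0,0,-0.02,0,0,0,0.03],
    [0,0,0,0,0,0,0.03],
  ],
)

```text
time: 28.1
tool_pos: [0.6408, 0.0405, 0.2901]
tool_rot: [0.003, -0.514, 0.858, -0.003]
contact_force: [-0.0, -0.3, -1.1]
gripper_width: 0.564
```

Run:
```python
from h import *
t,r,s=pose(); print(t,s["joint_pos"],s["contact_force"],s["gripper_width"]*.0854)
p,d,K,T=shot("side","m_s"); W=cloud(d,K,T)
cv2.imwrite("pics/m_sc.png",cv2.resize(p[60:280,140:360,::-1],None,fx=2.7,fy=2.7,interpolation=cv2.INTER_CUBIC))
for n in("side","top"):
  p,d,K,T=shot(n,"m_"+n); W=cloud(d,K,T)
  for o in cut_out(n,"cap_tray")[:2]: print(n,o["conf"],rect(W,o["mask"]))
t,r,s=pose()
for k in (0.01,.06): print(delta(np.array([.607,-.342,.3]),k))
```

```text
[0.6408 0.0405 0.2901] [-0.0524  0.0503  1.4732 -0.0007  1.6096 -2.7025] [-0.0077 -0.2761 -1.0875] 0.048199060809194776
side 0.61 (array([ 0.608 , -0.3429,  0.0107]), array([ 0.6054, -0.335 ,  0.1213,  0.1335,  9.0593]), 820)
top 0.66 (array([ 0.6087, -0.3427,  0.0037]), array([ 0.6085, -0.3418,  0.1244,  0.1288,  9.1897]), 993)
top 0.24 (array([ 0.7507, -0.246 ,  0.0094]), array([ 0.7629, -0.2985,  0.0765,  0.2396,  3.4858]), 548)
yaw 0.01 shift [ 0.3524 -0.1529 -0.0175] rot [-0.001 -0.004  2.641] j6 -2.703
yaw 3.152 shift [ 0.3524 -0.1529 -0.0175] rot [ 0.003 -0.001 -0.501] j6 -2.703
None
yaw 0.06 shift [ 0.3524 -0.1529 -0.0175] rot [-0.001 -0.004  2.591] j6 -2.703
yaw 3.202 shift [ 0.3524 -0.1529 -0.0175] rot [ 0.003 -0.001 -0.551] j6 -2.703
None
```

View pics/m_sc.png

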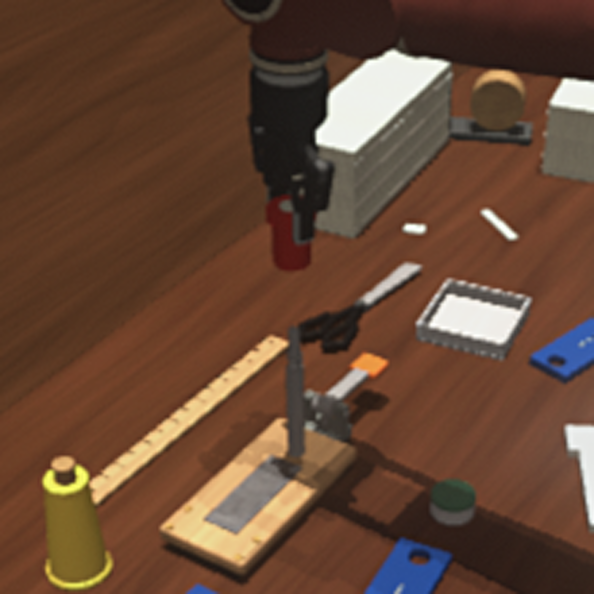

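Emit:
step_arm(
  moves=[
    [0,0,0,0,0,0.1,0.03],
    [0,0,0,0,0,0.149,0.03],
    [0,0,0,0,0,0.149,0.03],
    [0,0,0,0,0,0.149,0.03],
    [0,0,0,0,0,0.149,0.03],
    [0,0,0,0,0,0.149,0.03],
    [0,0,0,0,0,0.149,0.03],
    [0,0,0,0,0,0.1,0.03],
  ],
)

```text
time: 29.15
tool_pos: [0.6383, 0.041, 0.2823]
tool_rot: [-0.001, 0.009, 1.0, -0.0]
contact_force: [-0.3, 0.6, -1.4]
gripper_width: 0.566
```

Run:
```python
from h import *
print(pose()[0]);delta(np.array([.6085,-.342,.20]),0)
```

```text
[0.6383 0.041  0.2823]
yaw 0.0 shift [ 0.0223 -0.3834  0.0824] rot [-0.002 -0.002  1.552] j6 -1.604
yaw 3.142 shift [ 0.0223 -0.3834  0.0824] rot [ 0.002 -0.002 -1.59 ] j6 -1.604
```

Emit:
step_arm(
  moves=[
    [0.001,-0.02,0,0,0,0,0.03],
    [0.003,-0.045,0,0,0,0,0.03],
    [0.003,-0.048,0,0,0,0,0.03],
    [0.003,-0.048,0,0,0,0,0.03],
    [0.003,-0.048,0,0,0,0,0.03],
    [0.003,-0.048,0.01,0,0,0,0.03],
    [0.003,-0.048,0.02,0,0,0,0.03],
    [0.002,-0.04,0.02,0,0,0,0.03],
  ],
)

```text
time: 29.95
tool_pos: [0.6124, -0.3041, 0.2334]
tool_rot: [-0.0, 0.007, 1.0, 0.0]
contact_force: [0.5, 0.3, -1.6]
gripper_width: 0.568
```

Emit:
step_arm(
  moves=[
    [0.001,-0.025,0.02,0,0,0,0.03],
    [0,-0.013,0.02,0,0,0,0.03],
    [0,0,0.02,0,0,0,0.03],
    [0,0,0.02,0,0,0,0.03],
    [0,0,0,0,0,0,0.03],
  ],
)

```text
time: 30.45
tool_pos: [0.6095, -0.3374, 0.1491]
tool_rot: [-0.004, 0.007, 1.0, 0.003]
contact_force: [-0.3, 1.0, -2.1]
gripper_width: 0.569
```

Run:
```python
from h import *
t,r,s=pose(); print(t,s["joint_pos"])
p,d,K,T=shot("wrist","n_w"); W=cloud(d,K,T)
p2,d2,K2,T2=shot("side","n_s"); cv2.imwrite("pics/n_sc.png",cv2.resize(p2[60:280,200:420,::-1],None,fx=2.7,fy=2.7,interpolation=cv2.INTER_CUBIC))
for o in cut_out("wrist","cap_tray")[:1]: print(o["conf"],rect(W,o["mask"]))
delta(np.array([.6085,-.342,.012]),0)
```

```text
[ 0.6095 -0.3374  0.1491] [-0.6124  0.2596  1.4753  0.0003  1.416  -2.17  ]
0.57 (array([ 0.5955, -0.3353,  0.0031]), array([ 0.6105, -0.3387,  0.1319,  0.129 ,  7.5094]), 18439)
yaw 0.0 shift [ 0.0038 -0.0027  0.1434] rot [0.    0.001 1.558] j6 -2.17
yaw 3.142 shift [ 0.0038 -0.0027  0.1434] rot [-0.001  0.    -1.584] j6 -2.17
```

View pics/n_w.png

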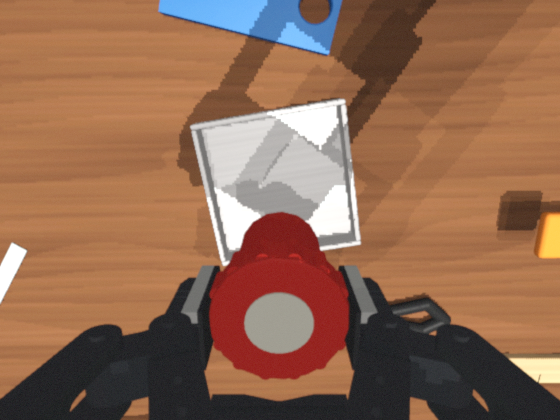

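View pics/n_sc.png

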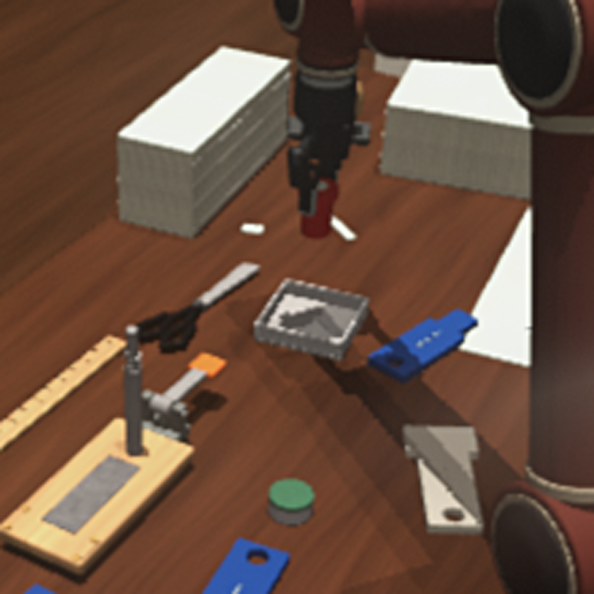

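Emit:
step_arm(
  moves=[
    [0.002,-0.002,0.03,0,0,0,0.03],
    [0,0,0.03,0,0,0,0.03],
    [0,0,0.03,0,0,0,0.03],
    [0,0,0.02,0,0,0,0.03],
    [0,0,0.015,0,0,0,0.03],
    [0,0,0.005,0,0,0,0.03],
    [0,0,0,0,0,0,0.03],
  ],
)

```text
time: 31.3
tool_pos: [0.6102, -0.3418, 0.0253]
tool_rot: [0.0, 0.007, 1.0, -0.0]
contact_force: [0.0, 0.8, -0.6]
gripper_width: 0.57
```

Run:
```python
from h import *
t,r,s=pose(); print(t,s["contact_force"])
p2,d2,K2,T2=shot("side","o_s"); W=cloud(d2,K2,T2);cv2.imwrite("pics/o_sc.png",cv2.resize(p2[120:220,260:380,::-1],None,fx=5,fy=5,interpolation=cv2.INTER_CUBIC))
```

```text
[ 0.6102 -0.3418  0.0253] [ 0.0491  0.8048 -0.625 ]
```

View pics/o_sc.png

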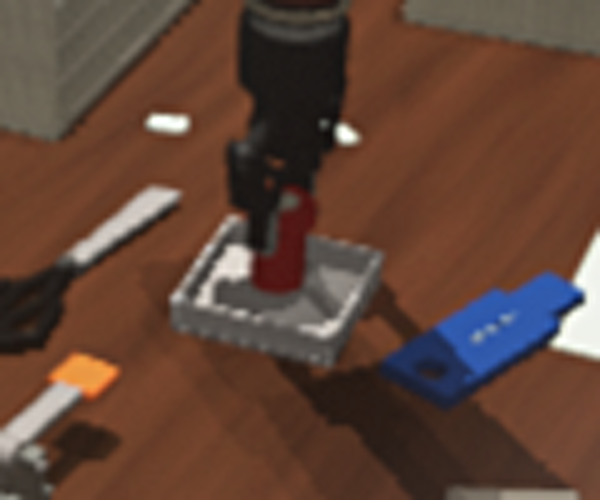

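Emit:
step_arm(
  moves=[
    [0,0,0.005,0,0,0,0.03],
    [0,0,0.005,0,0,0,0.03],
    [0,0,0,0,0,0,0.03],
  ],
)

```text
time: 31.65
tool_pos: [0.6094, -0.3415, 0.0143]
tool_rot: [-0.0, 0.007, 1.0, 0.0]
contact_force: [-0.7, 0.3, -1.9]
gripper_width: 0.566
```

Emit:
step_arm(
  moves=[
    [0,0,0.002,0,0,0,0.03],
    [0,0,0,0,0,0,0.03],
  ],
)

```text
time: 31.85
tool_pos: [0.6096, -0.3417, 0.0126]
tool_rot: [-0.0, 0.007, 1.0, 0.0]
contact_force: [-0.1, -0.0, -2.2]
gripper_width: 0.567
```

Emit:
step_arm(
  moves=[
    [0,0,0.002,0,0,0,0.03],
    [0,0,0,0,0,0,0.03],
  ],
)

```text
time: 32.05
tool_pos: [0.6104, -0.342, 0.0124]
tool_rot: [0.0, 0.007, 1.0, -0.0]
contact_force: [-1.6, 1.9, 5.3]
gripper_width: 0.569
```

Contact with the floor: the vertical force went from -2 N to +5 N. I'll release and rise.

Emit:
step_arm(
  moves=[
    [0,0,-0.001,0,0,0,0.055],
    [0,0,0,0,0,0,0.075],
    [0,0,0,0,0,0,0.0854],
    [0,0,0,0,0,0,0.0854],
    [0,0,-0.02,0,0,0,0.0854],
    [0,0,-0.04,0,0,0,0.0854],
    [0,0,-0.05,0,0,0,0.0854],
    [0,0,-0.05,0,0,0,0.0854],
  ],
)

```text
time: 32.85
tool_pos: [0.6092, -0.3413, 0.1725]
tool_rot: [-0.001, 0.007, 1.0, 0.001]
contact_force: [0.7, -1.2, -0.6]
gripper_width: 0.995
```

Emit:
step_arm(
  moves=[
    [0,0,-0.04,0,0,0.1,0.0854],
    [0,0,-0.03,0,0,0.149,0.0854],
    [0,0,0,0,0,0.149,0.0854],
    [0,0,0,0,0,0.149,0.0854],
    [0,0,0,0,0,0.149,0.0854],
    [0,0,0,0,0,0.149,0.0854],
    [0,0,0,0,0,0.149,0.0854],
    [0,0,0,0,0,0.149,0.0854],
  ],
)

```text
time: 33.65
tool_pos: [0.6097, -0.3417, 0.2415]
tool_rot: [-0.0, 0.549, 0.836, -0.0]
contact_force: [-0.4, -0.1, -0.0]
gripper_width: 1.001
```

Run:
```python
from h import *
t,r,s=pose(); print(t,s["joint_pos"])
p,d,K,T=shot("wrist","q_w"); W=cloud(d,K,T)
for n in ("cap","cap_tray","tmpl_placket"):
  for o in cut_out("wrist",n)[:1]: print(n,o["conf"],rect(W,o["mask"]))
p,d,K,T=shot("top","q_t"); W=cloud(d,K,T)
for n in ("tmpl_collar","tmpl_flap","tmpl_placket","tmpl_cuff"):
  for o in cut_out("top",n)[:3]: print(n,o["conf"],o["point"],rect(W,o["mask"]))
```

```text
[ 0.6097 -0.3417  0.2415] [-0.6172  0.2056  1.3836 -0.      1.5528 -1.0251]
cap 0.66 (array([ 0.6091, -0.3406,  0.0689]), array([ 0.6138, -0.3515,  0.0587,  0.0701, 38.4834]), 2411)
cap_tray 0.9 (array([ 0.5967, -0.3258,  0.0033]), array([ 0.6069, -0.3417,  0.1284,  0.1295,  8.6534]), 10838)
tmpl_placket 0.7 (array([ 0.4549, -0.3651,  0.0109]), array([ 0.453 , -0.3767,  0.1769,  0.0644, 76.7056]), 8715)
tmpl_collar 0.8 [301.2, 277.1] (array([ 0.3144, -0.0984,  0.0104]), array([ 0.3335, -0.1058,  0.0536,  0.1526, 55.6982]), 282)
tmpl_collar 0.71 [144.5, 278.6] (array([0.2967, 0.4791, 0.0094]), array([ 0.3068,  0.4858,  0.1779,  0.0927, 40.6702]), 909)
tmpl_collar 0.57 [224.7, 243.9] (array([0.4336, 0.1816, 0.01  ]), array([0.4369, 0.1692, 0.0849, 0.1737, 7.9854]), 821)
tmpl_flap 0.57 [186.6, 198.8] (array([0.5924, 0.3254, 0.0096]), array([ 0.5949,  0.3319,  0.1577,  0.0668, 87.8654]), 651)
tmpl_placket 0.58 [385.0, 242.5] (array([ 0.4403, -0.4189,  0.0099]), array([ 0.4486, -0.3641,  0.0644,  0.2062,  0.9981]), 263)
```

View pics/q_w.png

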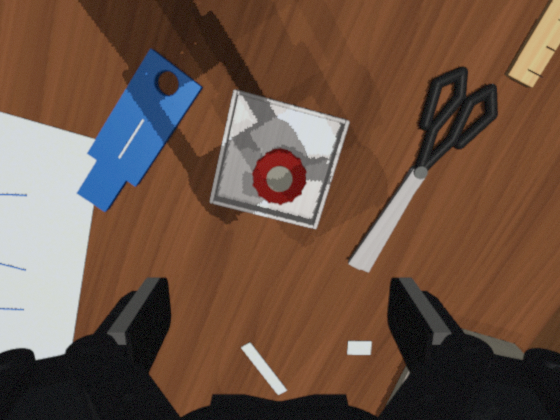

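View pics/q_t.png

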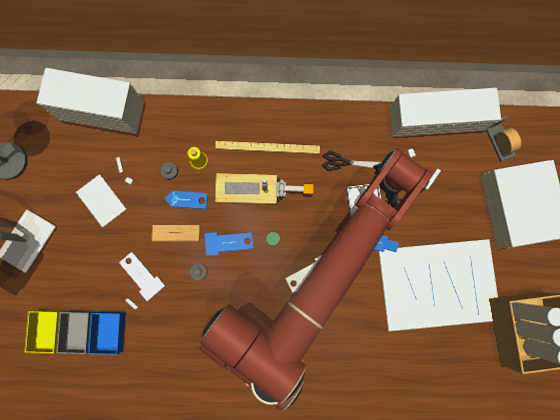

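The cap stands upright in the tray: centre (0.609, -0.341), top at 0.069 m, at pixel (279,178). Next is the placket, with its hole at pixel (165,82).

```bash
cat >> h.py <<'E'
def templates(n="wrist",tag=None):
    p,d,K,T=shot(n,tag); W=cloud(d,K,T)
    hsv=cv2.cvtColor(p,cv2.COLOR_RGB2HSV)
    m=((hsv[...,0]>100)&(hsv[...,0]<125)&(hsv[...,1]>150)&(W[...,2]<.03)&(W[...,2]>.002)).astype(np.uint8)
    m=cv2.morphologyEx(m,cv2.MORPH_CLOSE,np.ones((3,3),np.uint8))
    cs,h=cv2.findContours(m,cv2.RETR_CCOMP,cv2.CHAIN_APPROX_NONE)
    for i,c in enumerate(cs):
        if h[0][i][3]>=0 or cv2.contourArea(c)<(1500 if n=="wrist" else 150): continue
        P=pix2plane(c[:,0,:].astype(float),.012,K,T)[:,:2].astype(np.float32)
        (cx,cy),(w,l),a=cv2.minAreaRect(P)
        kids=[k for k in range(len(cs)) if h[0][k][3]==i]
        hole=None
        if kids:
            k=max(kids,key=lambda k:cv2.contourArea(cs[k])); q=cs[k][:,0,:].astype(np.float32)
            e,rr=cv2.minEnclosingCircle(pix2plane(q.astype(float),.012,K,T)[:,:2].astype(np.float32)); hole=np.round(e,4),round(rr,4)
        ang=a if w>l else a+90
        u=np.array([np.cos(np.radians(ang)),np.sin(np.radians(ang))])
        if hole is not None and np.dot(u,hole[0]-[cx,cy])>0: u=-u
        print("blue px",c[:,0,:].mean(0).round(),"centre",np.round([cx,cy],4),"dims",np.round(sorted([w,l]),4),"x-dir deg",np.degrees(np.arctan2(u[1],u[0])).round(1),"hole",hole,
          "origin via hole",None if hole is None else np.round(hole[0]+.07*u,4))
def tool_to(pos,xyaw):
    """shift & turn (about tool z) to bring tool x to yaw xyaw, position pos"""
    p,r,s=pose()
    x=np.array([np.cos(xyaw),np.sin(xyaw),0]); z=np.array([0,0,-1.]); y=np.cross(z,x)
    w=(r.inv()*R.from_matrix(np.c_[x,y,z])).as_rotvec()
    cur=np.arctan2(*r.apply([1,0,0])[[1,0]])
    print("tool",p,"j6",s["joint_pos"][5].round(3),"cur xyaw",cur.round(4),"tilt",np.round(r.apply([0,0,1])[:2],4),"turn",np.round(w,4),"shift now-axes",np.round(r.inv().apply(pos-p),4),
      "shift after turn",np.round([x@(pos-p),y@(pos-p),z@(pos-p)],4))
E
python3 - <<'E'
from h import *
templates("wrist"); templates("top")
E
```

```text
blue px [135. 130.] centre [ 0.4556 -0.3758] dims [0.0605 0.1753] x-dir deg -103.8 hole (array([ 0.4737, -0.3077]), 0.0129) origin via hole [ 0.4571 -0.3757]
blue px [106. 332.] centre [0.0958 0.5998] dims [0.0834 0.1319] x-dir deg 0.1 hole (array([0.0724, 0.588 ]), 0.0122) origin via hole [0.1424 0.5881]
blue px [386. 245.] centre [ 0.4463 -0.4207] dims [0.0536 0.0822] x-dir deg 88.0 hole None origin via hole None
blue px [224. 243.] centre [0.4335 0.1771] dims [0.0805 0.1519] x-dir deg 97.0 hole None origin via hole None
blue px [188. 200.] centre [0.5899 0.3356] dims [0.0588 0.1545] x-dir deg 87.8 hole (array([0.5877, 0.2754]), 0.0146) origin via hole [0.5904 0.3453]
```

Emit:
step_arm(
  moves=[
    [0,0,0,0,0,0.149,0.0854],
    [0,0,0,0,0,0.149,0.0854],
    [0,0,0,0,0,0.149,0.0854],
    [0,0,0,0,0,0.149,0.0854],
    [0,0,0,0,0,0.149,0.0854],
    [0,0,0,0,0,0.149,0.0854],
    [0,0,0,0,0,0.149,0.0854],
    [0,0,0,0,0,0.149,0.0854],
  ],
)

```text
time: 35.0
tool_pos: [0.6098, -0.3417, 0.2419]
tool_rot: [-0.0, 0.924, 0.383, 0.0]
contact_force: [1.1, -0.3, -0.5]
gripper_width: 1.001
```

Emit:
step_arm(
  moves=[
    [0,0,0,0,0,0.149,0.0854],
    [0,0,0,0,0,0.149,0.0854],
    [0,0,0,0,0,0.149,0.0854],
    [0,0,0,0,0,0.149,0.0854],
    [0,0,0,0,0,0.149,0.0854],
    [0,0,0,0,0,0.149,0.0854],
    [0,0,0,0,0,0.149,0.0854],
    [0,0,0,0,0,0.149,0.0854],
  ],
)

```text
time: 35.8
tool_pos: [0.6098, -0.3417, 0.2419]
tool_rot: [0.0, 0.98, -0.201, -0.0]
contact_force: [-0.6, 0.2, -1.1]
gripper_width: 1.0
```

Emit:
step_arm(
  moves=[
    [0,0,0,0,0,0.149,0.0854],
    [0,0,0,0,0,0.149,0.0854],
    [0,0,0,0,0,0.149,0.0854],
    [0,0,0,0,0,0.149,0.0854],
    [0,0,0,0,0,0.149,0.0854],
    [0,0,0,0,0,0.149,0.0854],
    [0,0,0,0,0,0.149,0.0854],
    [0,0,0,0,0,0.149,0.0854],
  ],
)

```text
time: 36.6
tool_pos: [0.6098, -0.3417, 0.2419]
tool_rot: [0.0, -0.698, 0.716, -0.0]
contact_force: [-0.7, -0.3, 0.5]
gripper_width: 1.002
```

Run:
```python
from h import *
tool_to(np.array([.456,-.3758,.20]),-1.812)
```

```text
tool [ 0.6098 -0.3417  0.2419] j6 2.551 cur xyaw -1.5969 tilt [ 0.0001 -0.    ] turn [-0.0001 -0.      0.2151] shift now-axes [0.0381 0.1529 0.0419] shift after turn [0.0698 0.1412 0.0419]
```

Emit:
step_arm(
  moves=[
    [0,0,0,0,0,0.1075,0.0854],
    [0,0,0,0,0,0.1076,0.0854],
    [0.0174,0.0353,0.01,0,0,0,0.0854],
    [0.0175,0.0353,0.01,0,0,0,0.0854],
    [0.0175,0.0353,0.01,0,0,0,0.0854],
    [0.0174,0.0353,0.012,0,0,0,0.0854],
    [0,0,0,0,0,0,0.075],
    [0,0,0,0,0,0,0.075],
  ],
)

```text
time: 37.4
tool_pos: [0.4556, -0.3768, 0.1997]
tool_rot: [0.0, -0.619, 0.786, 0.0]
contact_force: [-0.6, -0.3, -0.2]
gripper_width: 0.876
```

Run:
```python
from h import *
templates("wrist","r_w"); 
tool_to(np.array([.456,-.3758,.03]),-1.812)
t,r,s=pose();print(s["joint_pos"])
p,d,K,T=shot("wrist"); L=(cloud(d,K,T)-t)@r.as_matrix()
# finger points
m=(L[...,2]<-.02)&(L[...,2]>-.09)
for sgn in(-1,1):
    mm=m&(sgn*L[...,1]>.01)&(abs(L[...,0]-.011)<.003)
    q=L[mm]; print(sgn,q[:,2].max(),np.percentile(abs(q[:,1]),[1,50,99]),len(q))
```

```text
blue px [282. 173.] centre [ 0.4544 -0.3767] dims [0.059  0.1719] x-dir deg -103.6 hole (array([ 0.4705, -0.3111]), 0.0127) origin via hole [ 0.454  -0.3791]
tool [ 0.4566 -0.3769  0.2005] j6 2.561 cur xyaw -1.8064 tilt [ 0.0012 -0.0007] turn [-0.0013 -0.0004  0.0056] shift now-axes [-0.001   0.0011  0.1705] shift after turn [-0.0009  0.0008  0.1705]
[-0.816  -0.0238  1.6957  0.0004  1.4684  2.5612]
-1 -0.035866082559101176 [0.0348 0.0432 0.0687] 4203
1 -0.0364934973410508 [0.0339 0.0424 0.068 ] 4189
```

View pics/r_w.png

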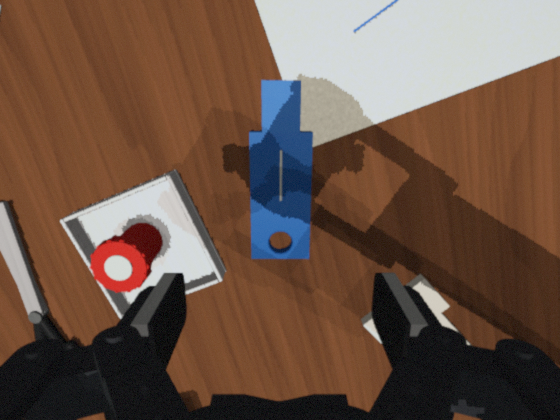

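Emit:
step_arm(
  moves=[
    [-0.001,0.001,0.04,0,0,0.0056,0.075],
    [0,0,0.04,0,0,0,0.075],
    [0,0,0.04,0,0,0,0.075],
    [0,0,0.04,0,0,0,0.075],
    [0,0,0.03,0,0,0,0.075],
    [0,0,0.02,0,0,0,0.075],
    [0,0,0.01,0,0,0,0.075],
    [0,0,0,0,0,0,0.075],
  ],
)

```text
time: 38.3
tool_pos: [0.4558, -0.3747, -0.0212]
tool_rot: [-0.0, -0.617, 0.787, 0.001]
contact_force: [-0.6, 0.0, -0.2]
gripper_width: 0.879
```

Run:
```python
from h import *
t,r,s=pose();print(t,s["contact_force"],s["joint_pos"])
p,d,K,T=shot("wrist","s_w"); W=cloud(d,K,T); L=(W-t)@r.as_matrix()
m=(L[...,2]<-.02)&(L[...,2]>-.09)
for sgn in(-1,1):
    mm=m&(sgn*L[...,1]>.01)&(abs(L[...,0]-.011)<.003)
    print(sgn,"finger lowest world z",W[mm][:,2].min(),np.sort(W[mm][:,2])[:20:5])
templates("wrist")
```

```text
[ 0.4558 -0.3747 -0.0212] [-0.6363  0.0429 -0.2133] [-0.8142  0.2148  1.8406  0.0001  1.0881  2.5672]
-1 finger lowest world z -0.0014547822885535855 [-0.0015 -0.0014 -0.0014 -0.0014]
1 finger lowest world z -0.0011954728702204265 [-0.0012 -0.0012 -0.0012 -0.0012]
blue px [282. 203.] centre [ 0.451  -0.3909] dims [0.0593 0.1446] x-dir deg -103.8 hole (array([ 0.4541, -0.377 ]), 0.0256) origin via hole [ 0.4374 -0.445 ]
```

View pics/s_w.png

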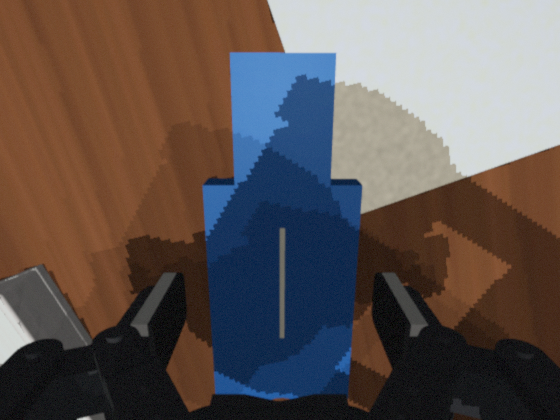

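Run:
```python
from h import *
t,r,s=pose(); K,T=camera_info("wrist")["intrinsics"],camera_info("wrist")["world_from_camera"]
for uv in [(282,53),(282,180),(220,180),(345,180),(211,285),(357,285)]:
    q=pix2plane(np.array(uv,float),.012,K,T)[0]; print(uv,q,r.inv().apply(q-t))
```

```text
(282, 53) [ 0.4345 -0.4632  0.012 ] [ 0.0898  0.0008 -0.0307]
(282, 180) [ 0.445  -0.4201  0.012 ] [ 0.0455  0.0009 -0.0307]
(220, 180) [ 0.4677 -0.4257  0.012 ] [ 0.0455 -0.0225 -0.0307]
(345, 180) [ 0.422  -0.4145  0.012 ] [ 0.0455  0.0246 -0.0308]
(211, 285) [ 0.4839 -0.3841  0.012 ] [ 0.0013 -0.0283 -0.0307]
(357, 285) [ 0.4255 -0.3698  0.012 ] [ 0.0013  0.0319 -0.0309]
```

Emit:
step_arm(
  moves=[
    [0,0.001,0.004,0,0,0,0.075],
    [0,0,0.003,0,0,0,0.07],
    [0,0,0,0,0,0,0.05],
    [0,0,0,0,0,0,0.05],
    [0,0,0,0,0,0,0.05],
    [0,0,0,0,0,0,0.05],
  ],
)

```text
time: 39.0
tool_pos: [0.4549, -0.3757, -0.0264]
tool_rot: [0.0, -0.617, 0.787, -0.001]
contact_force: [0.1, -0.6, 3.9]
gripper_width: 0.673
```

Emit:
step_arm(
  moves=[
    [0,0,-0.01,0,0,0,0.05],
    [0,0,-0.02,0,0,0,0.05],
    [0,0,-0.04,0,0,0,0.05],
    [0,0,-0.05,0,0,0,0.05],
    [0,0,-0.05,0,0,0,0.05],
    [0,0,-0.05,0,0,0,0.05],
    [0,0,-0.05,0,0,0,0.05],
    [0,0,-0.02,0,0,0,0.05],
  ],
)

```text
time: 39.8
tool_pos: [0.4557, -0.3764, 0.2697]
tool_rot: [0.0, -0.617, 0.787, -0.004]
contact_force: [0.4, 0.0, -1.4]
gripper_width: 0.676
```

Run:
```python
from h import *
t,r,s=pose();print(t,s["contact_force"],s["gripper_width"],s["joint_pos"])
p,d,K,T=shot("wrist","t_w"); W=cloud(d,K,T); L=(W-t)@r.as_matrix()
p,d,K,T=shot("side","t_s"); cv2.imwrite("pics/t_sc.png",cv2.resize(p[0:260,230:560,::-1],None,fx=2.2,fy=2.2,interpolation=cv2.INTER_CUBIC))
```

```text
[ 0.4557 -0.3764  0.2697] [ 0.3897  0.0493 -1.4246] 0.6760900003968143 [-0.8163 -0.0647  1.621   0.      1.5766  2.5663]
```

View pics/t_w.png

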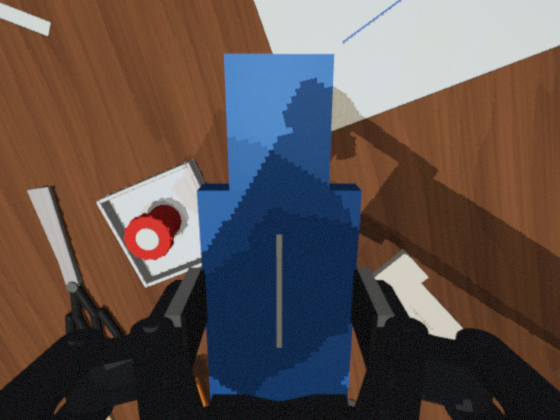

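View pics/t_sc.png

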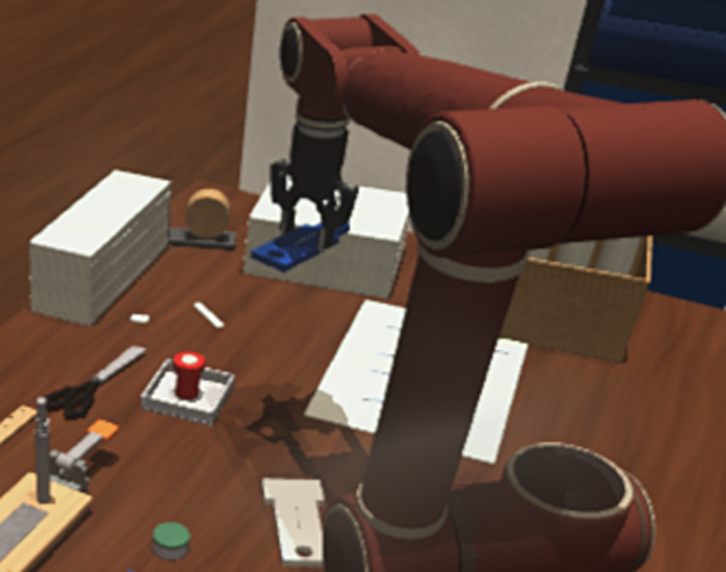

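```bash
cat >> h.py <<'E'
def held(tag=None):
    t,r,s=pose(); p,d,K,T=shot("wrist",tag); W=cloud(d,K,T); L=(W-t)@r.as_matrix()
    hsv=cv2.cvtColor(p,cv2.COLOR_RGB2HSV)
    m=(hsv[...,0]>100)&(hsv[...,0]<125)&(hsv[...,1]>150)&(L[...,2]<.0)&(L[...,2]>-.06)
    m=cv2.morphologyEx(m.astype(np.uint8),cv2.MORPH_OPEN,np.ones((5,5),np.uint8))>0
    q=L[m]; A=np.c_[q[:,:2],np.ones(len(q))]; c,*_=np.linalg.lstsq(A,q[:,2],rcond=None)
    ok=abs(A@c-q[:,2])<.004; c,*_=np.linalg.lstsq(A[ok],q[ok,2],rcond=None); q=q[ok]
    print("held top plane: slope x,y",c[:2].round(4),"z0",c[2].round(4),"x max",np.percentile(q[:,0],99.8).round(4))
    for a,b in((.03,.04),(.05,.07)):
        z=q[(q[:,0]>a)&(q[:,0]<b)]
        if len(z): print(" x",a,b,"y range",np.percentile(z[:,1],[.5,99.5]).round(4))
    e=q[abs(q[:,1])>.024]
    if len(e): print(" x max at |y|>24mm",np.percentile(e[:,0],99.5).round(4))
E
python3 - <<'E'
from h import *
held()
tool_to(np.array([.639,.041+.0685,.28]),np.pi/2)
E
```

```text
held top plane: slope x,y [-0.0008 -0.0009] z0 -0.037 x max 0.0803
 x 0.03 0.04 y range [-0.0294  0.0291]
 x 0.05 0.07 y range [-0.0177  0.0173]
 x max at |y|>24mm 0.043
tool [ 0.4547 -0.3755  0.2642] j6 2.566 cur xyaw -1.8119 tilt [ 0.0018 -0.0018] turn [-0.0024  0.0029  2.9005] shift now-axes [-0.5149 -0.0632 -0.0164] shift after turn [ 0.485   0.1843 -0.0158]
```

Emit:
step_arm(
  moves=[
    [0,0,0,0,0,-0.1,0.05],
    [0,0,0,0,0,-0.149,0.05],
    [0,0,0,0,0,-0.149,0.05],
    [0,0,0,0,0,-0.149,0.05],
    [0,0,0,0,0,-0.149,0.05],
    [0,0,0,0,0,-0.149,0.05],
    [0,0,0,0,0,-0.149,0.05],
    [0,0,0,0,0,-0.149,0.05],
  ],
)

```text
time: 40.75
tool_pos: [0.4532, -0.3739, 0.2583]
tool_rot: [-0.002, 0.946, -0.325, -0.003]
contact_force: [0.1, -0.1, -1.2]
gripper_width: 0.676
```

Emit:
step_arm(
  moves=[
    [0,0,0,0,0,-0.149,0.05],
    [0,0,0,0,0,-0.149,0.05],
    [0,0,0,0,0,-0.149,0.05],
    [0,0,0,0,0,-0.149,0.05],
    [0,0,0,0,0,-0.149,0.05],
    [0,0,0,0,0,-0.149,0.05],
    [0,0,0,0,0,-0.149,0.05],
    [0,0,0,0,0,-0.149,0.05],
  ],
)

```text
time: 41.55
tool_pos: [0.4532, -0.3738, 0.2582]
tool_rot: [-0.003, 0.965, 0.262, -0.002]
contact_force: [0.8, 0.7, -2.6]
gripper_width: 0.676
```

Emit:
step_arm(
  moves=[
    [0,0,0,0,0,-0.149,0.05],
    [0,0,0,0,0,-0.149,0.05],
    [0,0,0,0,0,-0.149,0.05],
    [0,0,0,0,0,-0.149,0.05],
    [0,0,0,0,0,-0.149,0.05],
    [0,0,0,0,0,-0.149,0.05],
    [0,0,0,0,0,-0.1,0.05],
    [0,0,0,0,0,0,0.05],
  ],
)

```text
time: 42.35
tool_pos: [0.4533, -0.374, 0.2587]
tool_rot: [-0.003, 0.726, 0.688, 0.0]
contact_force: [0.2, 0.2, -2.4]
gripper_width: 0.677
```

Run:
```python
from h import *
tool_to(np.array([.639,.041+.069,.28]),np.pi/2)
```

```text
tool [ 0.4533 -0.374   0.2587] j6 -0.762 cur xyaw 1.5168 tilt [-0.0045  0.0048] turn [-0.0046 -0.0047 -0.054 ] shift now-axes [ 0.4934  0.1593 -0.0199] shift after turn [ 0.484   0.1857 -0.0213]
```

Emit:
step_arm(
  moves=[
    [0,0,0,-0.0046,-0.0047,-0.054,0.05],
    [0.03,0.012,0,0,0,0,0.05],
    [0.045,0.017,0,0,0,0,0.05],
    [0.046,0.018,0,0,0,0,0.05],
    [0.046,0.018,0,0,0,0,0.05],
    [0.046,0.018,0,0,0,0,0.05],
    [0.046,0.018,0,0,0,0,0.05],
    [0.046,0.018,0,0,0,0,0.05],
  ],
)

```text
time: 43.15
tool_pos: [0.5727, -0.068, 0.2594]
tool_rot: [0.002, 0.708, 0.706, -0.001]
contact_force: [-0.3, 0.2, -1.1]
gripper_width: 0.677
```

Emit:
step_arm(
  moves=[
    [0.046,0.018,0,0,0,0,0.05],
    [0.046,0.018,0,0,0,0,0.05],
    [0.046,0.018,0,0,0,0,0.05],
    [0.032,0.01,0,0,0,0,0.05],
    [0.005,0.001,0,0,0,0,0.05],
    [0,0,0,0,0,0,0.05],
  ],
)

```text
time: 43.75
tool_pos: [0.6374, 0.1056, 0.2588]
tool_rot: [0.002, 0.707, 0.707, -0.002]
contact_force: [-0.7, -0.2, -1.6]
gripper_width: 0.674
```

Run:
```python
from h import *
tool_to(np.array([.639,.041+.069,.19]),np.pi/2)
held("u_w")
p,d,K,T=shot("side","u_s"); cv2.imwrite("pics/u_sc.png",cv2.resize(p[60:260,140:360,::-1],None,fx=3,fy=3,interpolation=cv2.INTER_CUBIC))
p,d,K,T=shot("top","u_t"); cv2.imwrite("pics/u_tc.png",cv2.resize(p[140:230,180:330,::-1],None,fx=4,fy=4,interpolation=cv2.INTER_CUBIC))
```

```text
tool [0.6374 0.1056 0.2588] j6 0.051 cur xyaw 1.5715 tilt [ 0.0005 -0.0054] turn [0.0005 0.0054 0.0007] shift now-axes [0.0048 0.0016 0.0688] shift after turn [0.0044 0.0016 0.0688]
held top plane: slope x,y [0.0007 0.0006] z0 -0.0371 x max 0.0603
 x 0.03 0.04 y range [-0.0292  0.0295]
 x 0.05 0.07 y range [-0.0175  0.0175]
 x max at |y|>24mm 0.0421
```

View pics/u_sc.png

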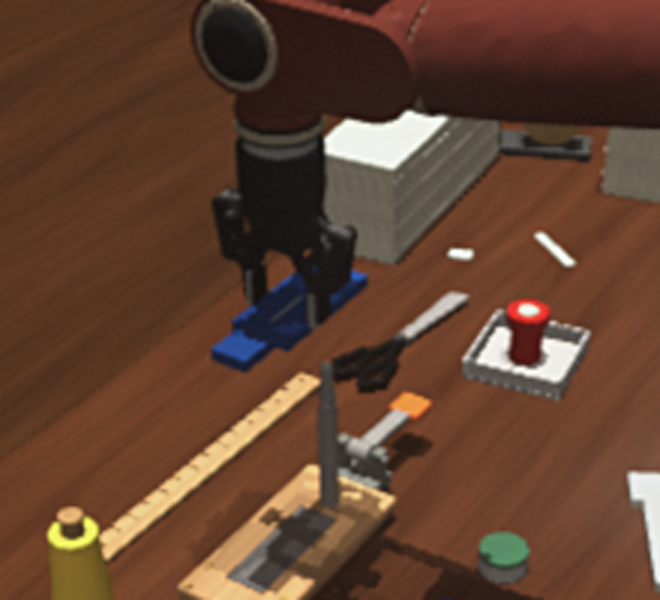

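View pics/u_tc.png

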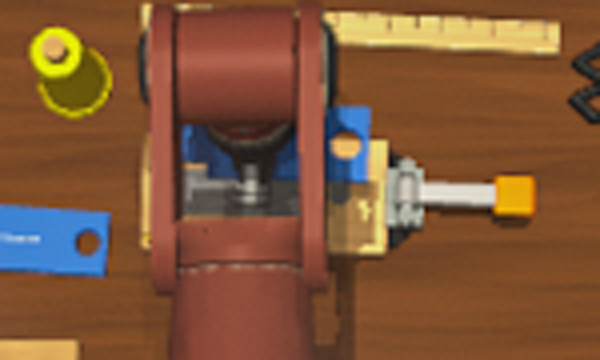

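```bash
cat >> h.py <<'E'
def tophole(lo=(255,165),hi=(280,190),ztop=None,tag=None):
    t,r,s=pose(); p,d,K,T=shot("top",tag)
    if ztop is None: ztop=t[2]+.037
    hsv=cv2.cvtColor(p,cv2.COLOR_RGB2HSV)
    m=((hsv[...,0]>100)&(hsv[...,0]<125)&(hsv[...,1]>110)).astype(np.uint8)[lo[1]:hi[1],lo[0]:hi[0]]
    m=cv2.resize(m*255,None,fx=8,fy=8,interpolation=cv2.INTER_CUBIC); m=(m>127).astype(np.uint8)
    cs,h=cv2.findContours(m,cv2.RETR_CCOMP,cv2.CHAIN_APPROX_NONE)
    for i,c in enumerate(cs):
        if h[0][i][3]>=0 and cv2.contourArea(c)>300:
            M=cv2.moments(c); uv=np.array([M['m10']/M['m00'],M['m01']/M['m00']])
            uv=(uv+.5)/8-.5+np.array(lo)
            q=pix2plane(uv,ztop,K,T)[0]; print("hole px",uv.round(1),"area",cv2.contourArea(c)/64,"world",q,"tool frame",r.inv().apply(q-t))
E
python3 - <<'E'
from h import *
tophole()
p,d,K,T=shot("side"); print(proj(np.array([.639,.041,.2]),K,T))
E
```

```text
hole px [266.1 175.9] area 52.140625 world [0.6355 0.033  0.2974] tool frame [-0.0707 -0.0021 -0.0366]
(np.float64(248.58425881774562), np.float64(181.65596003650833))
```

Emit:
step_arm(
  moves=[
    [0.005,0.0016,0,0.0005,0.0054,0,0.05],
    [0,0,0.02,0,0,0,0.05],
    [0,0,0.02,0,0,0,0.05],
    [0,0,0.02,0,0,0,0.05],
    [0,0,0.012,0,0,0,0.05],
    [0,0,0,0,0,0,0.05],
  ],
)

```text
time: 44.6
tool_pos: [0.6389, 0.1096, 0.1868]
tool_rot: [-0.0, 0.707, 0.707, 0.0]
contact_force: [-0.3, -0.4, -2.1]
gripper_width: 0.679
```

Run:
```python
from h import *
tool_to(np.array([.639,.0413+.069,.17]),np.pi/2)
tophole()
p,d,K,T=shot("top","v_t"); cv2.imwrite("pics/v_tc.png",cv2.resize(p[150:210,220:310,::-1],None,fx=7,fy=7,interpolation=cv2.INTER_CUBIC))
p,d,K,T=shot("side","v_s"); cv2.imwrite("pics/v_sc.png",cv2.resize(p[130:220,180:300,::-1],None,fx=6,fy=6,interpolation=cv2.INTER_CUBIC))
```

```text
tool [0.6389 0.1096 0.1868] j6 0.055 cur xyaw 1.5705 tilt [-0.0003  0.0005] turn [-0.0003 -0.0005 -0.0003] shift now-axes [0.0007 0.0001 0.0168] shift after turn [0.0007 0.0001 0.0168]
```

View pics/v_tc.png

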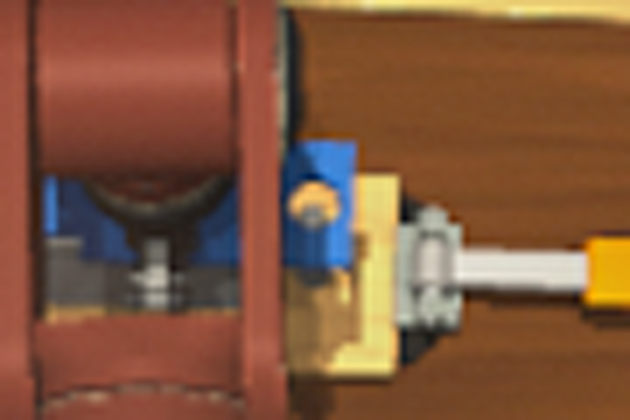

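View pics/v_sc.png

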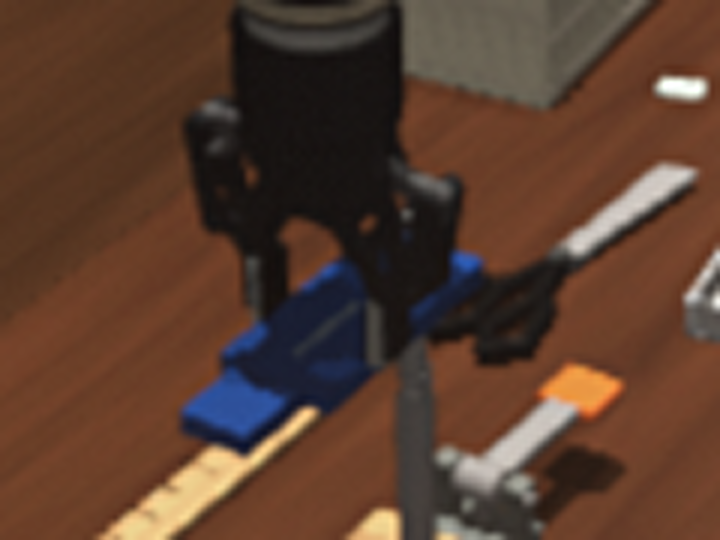

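Emit:
step_arm(
  moves=[
    [0.0007,0,0.008,0,0,0,0.05],
    [0,0,0.008,0,0,0,0.05],
    [0,0,0.007,0,0,0,0.05],
    [0,0,0.006,0,0,0,0.05],
    [0,0,0,0,0,0,0.05],
  ],
)

```text
time: 45.25
tool_pos: [0.6394, 0.1106, 0.1584]
tool_rot: [0.0, 0.707, 0.707, 0.001]
contact_force: [-0.7, -0.0, -1.6]
gripper_width: 0.682
```

Emit:
step_arm(
  moves=[
    [0,0,0.006,0,0,0,0.05],
    [0,0,0.006,0,0,0,0.05],
    [0,0,0.006,0,0,0,0.05],
    [0,0,0.006,0,0,0,0.05],
    [0,0,0,0,0,0,0.05],
  ],
)

```text
time: 45.75
tool_pos: [0.6396, 0.1105, 0.1347]
tool_rot: [0.0, 0.707, 0.707, 0.001]
contact_force: [-0.0, -0.3, -1.1]
gripper_width: 0.674
```

Run:
```python
from h import *
tool_to(np.array([.639,.0413+.069,.17]),np.pi/2); t,r,s=pose();print(s["contact_force"],s["ft_torque"])
p,d,K,T=shot("top","w_t"); cv2.imwrite("pics/w_tc.png",cv2.resize(p[150:210,220:310,::-1],None,fx=7,fy=7,interpolation=cv2.INTER_CUBIC))
```

```text
tool [0.6396 0.1105 0.1347] j6 0.056 cur xyaw 1.5711 tilt [0.0015 0.0004] turn [ 0.0015 -0.0004  0.0003] shift now-axes [-0.0002 -0.0005 -0.0353] shift after turn [-0.0002 -0.0006 -0.0353]
[-0.0381 -0.3425 -1.1441] [-0.0048  0.0316  0.0161]
```

View pics/w_tc.png

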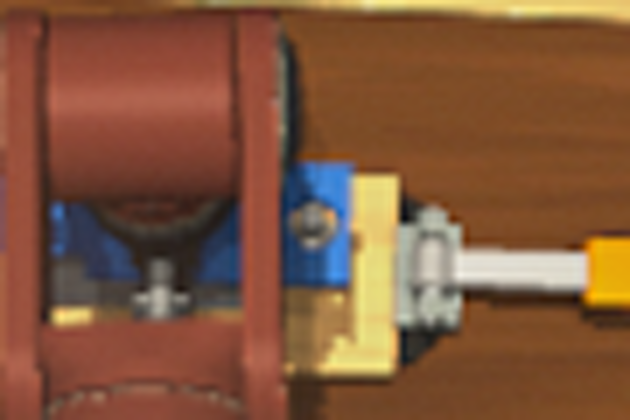

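The stud shows through the hole and the force is clean. Lowering on.

Emit:
step_arm(
  moves=[
    [0,-0.0004,0.006,0,0,0,0.05],
    [0,0,0.006,0,0,0,0.05],
    [0,0,0.006,0,0,0,0.05],
    [0,0,0.006,0,0,0,0.05],
    [0,0,0.006,0,0,0,0.05],
    [0,0,0,0,0,0,0.05],
  ],
)

```text
time: 46.4
tool_pos: [0.6393, 0.1105, 0.1047]
tool_rot: [0.0, 0.707, 0.707, 0.001]
contact_force: [-0.2, -0.5, -2.2]
gripper_width: 0.68
```

Emit:
step_arm(
  moves=[
    [0,0,0.01,0,0,0,0.05],
    [0,0,0.015,0,0,0,0.05],
    [0,0,0.015,0,0,0,0.05],
    [0,0,0.015,0,0,0,0.05],
    [0,0,0.015,0,0,0,0.05],
    [0,0,0.01,0,0,0,0.05],
    [0,0,0,0,0,0,0.05],
  ],
)

```text
time: 47.1
tool_pos: [0.6388, 0.1105, 0.0235]
tool_rot: [-0.0, 0.707, 0.707, 0.0]
contact_force: [-0.1, 0.5, -1.5]
gripper_width: 0.679
```

Emit:
step_arm(
  moves=[
    [0,0,0.008,0,0,0,0.05],
    [0,0,0.006,0,0,0,0.05],
    [0,0,0.002,0,0,0,0.05],
    [0,0,0,0,0,0,0.05],
  ],
)

```text
time: 47.5
tool_pos: [0.6406, 0.1107, 0.0101]
tool_rot: [0.001, 0.707, 0.707, 0.002]
contact_force: [-1.6, 0.4, -1.2]
gripper_width: 0.676
```

Emit:
step_arm(
  moves=[
    [0,0,0.002,0,0,0,0.05],
    [0,0,0,0,0,0,0.05],
  ],
)

```text
time: 47.7
tool_pos: [0.6407, 0.1107, 0.0084]
tool_rot: [0.001, 0.707, 0.707, 0.002]
contact_force: [-1.5, -0.3, -1.9]
gripper_width: 0.679
```

Emit:
step_arm(
  moves=[
    [0,0,0.002,0,0,0,0.05],
    [0,0,0,0,0,0,0.05],
  ],
)

```text
time: 47.9
tool_pos: [0.6406, 0.1107, 0.0063]
tool_rot: [0.001, 0.707, 0.707, 0.002]
contact_force: [-1.2, 0.5, -1.2]
gripper_width: 0.674
```

Emit:
step_arm(
  moves=[
    [0,0,0.002,0,0,0,0.05],
    [0,0,0,0,0,0,0.05],
  ],
)

```text
time: 48.1
tool_pos: [0.6406, 0.1107, 0.0041]
tool_rot: [0.001, 0.707, 0.707, 0.002]
contact_force: [-0.3, -0.4, -1.8]
gripper_width: 0.675
```

Emit:
step_arm(
  moves=[
    [0,0,0.002,0,0,0,0.05],
    [0,0,0,0,0,0,0.05],
  ],
)

```text
time: 48.3
tool_pos: [0.6407, 0.1107, 0.0037]
tool_rot: [0.001, 0.707, 0.707, 0.001]
contact_force: [-5.7, 0.0, 6.0]
gripper_width: 0.676
```

Emit:
step_arm(
  moves=[
    [0,0,0.0015,0,0,0,0.05],
    [0,0,0,0,0,0,0.05],
  ],
)

```text
time: 48.5
tool_pos: [0.6407, 0.1107, 0.0036]
tool_rot: [0.001, 0.707, 0.707, 0.001]
contact_force: [-8.3, -1.5, 12.9]
gripper_width: 0.676
```

Emit:
step_arm(
  moves=[
    [0,0,-0.0025,0,0,0,0.05],
    [0,0,0,0,0,0,0.0854],
    [0,0,0,0,0,0,0.0854],
    [0,0,0,0,0,0,0.0854],
    [0,0,-0.01,0,0,0,0.0854],
    [0,0,-0.03,0,0,0,0.0854],
    [0,0,-0.05,0,0,0,0.0854],
    [0,0,-0.05,0,0,0,0.0854],
  ],
)

```text
time: 49.3
tool_pos: [0.6393, 0.1105, 0.1445]
tool_rot: [0.001, 0.707, 0.707, 0.001]
contact_force: [0.5, -0.8, -0.7]
gripper_width: 0.998
```

Emit:
step_arm(
  moves=[
    [0,0,-0.05,0,0,0,0.0854],
    [0,0,-0.05,0,0,0,0.0854],
    [0,0,-0.04,0,0,0,0.0854],
    [0,0,0,0,0,0,0.0854],
  ],
)

```text
time: 49.7
tool_pos: [0.6429, 0.1107, 0.2941]
tool_rot: [0.007, 0.707, 0.707, 0.008]
contact_force: [0.3, -0.3, 0.5]
gripper_width: 1.001
```

Run:
```python
from h import *
t,r,s=pose(); print(t,s["joint_pos"],s["contact_force"])
templates("wrist","x_w"); templates("top")
p,d,K,T=shot("side","x_s"); cv2.imwrite("pics/x_sc.png",cv2.resize(p[100:320,140:360,::-1],None,fx=2.7,fy=2.7,interpolation=cv2.INTER_CUBIC))
```

```text
[0.6429 0.1107 0.2941] [0.0565 0.0651 1.4514 0.0003 1.605  0.056 ] [ 0.3155 -0.266   0.4892]
blue px [92. 98.] centre [0.4367 0.1696] dims [0.0861 0.1742] x-dir deg 96.4 hole (array([0.4453, 0.1013]), 0.0129) origin via hole [0.4374 0.1709]
blue px [106. 332.] centre [0.0956 0.5999] dims [0.0839 0.1318] x-dir deg -179.5 hole (array([0.1174, 0.5834]), 0.016) origin via hole [0.0474 0.5828]
blue px [212. 243.] centre [0.4274 0.2309] dims [0.0484 0.0784] x-dir deg 2.4 hole None origin via hole None
blue px [188. 199.] centre [0.5904 0.3356] dims [0.0578 0.1545] x-dir deg 87.5 hole (array([0.5883, 0.2746]), 0.0153) origin via hole [0.5913 0.3445]
```

View pics/x_w.png

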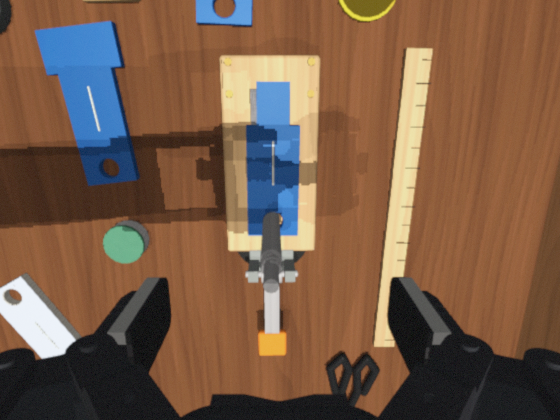

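View pics/x_sc.png

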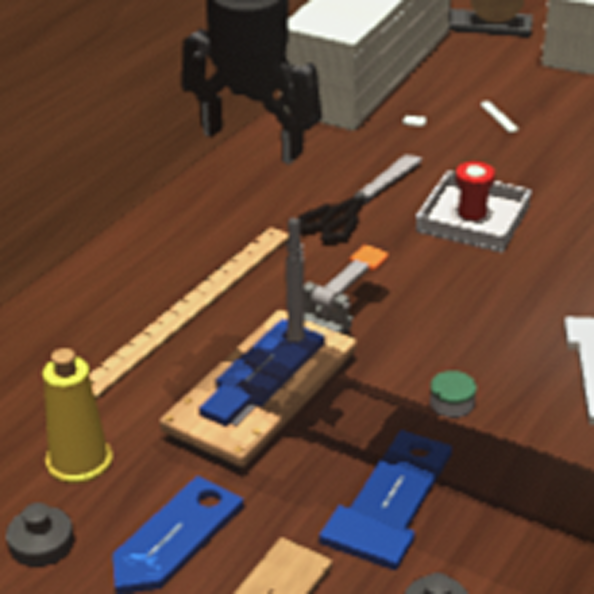

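The placket lies square on the board. Next is the collar, the blue T at pixel (92,98).

Run:
```python
from h import *
tool_to(np.array([.437,.170,.20]),np.radians(96.4))
```

```text
tool [0.6393 0.1105 0.2833] j6 0.056 cur xyaw 1.5711 tilt [0.004  0.0006] turn [ 0.004  -0.0003 -0.1114] shift now-axes [ 0.0595 -0.2026  0.0825] shift after turn [ 0.0817 -0.1944  0.0833]
```

Emit:
step_arm(
  moves=[
    [0,0,0,0.004,-0.0003,-0.1114,0.075],
    [0.015,-0.036,0,0,0,0,0.075],
    [0.018,-0.042,0,0,0,0,0.075],
    [0.018,-0.042,0,0,0,0,0.075],
    [0.018,-0.042,0.02,0,0,0,0.075],
    [0.0127,-0.0324,0.03,0,0,0,0.075],
    [0,0,0.0333,0,0,0,0.075],
    [0,0,0,0,0,0,0.075],
  ],
)

```text
time: 50.65
tool_pos: [0.432, 0.1694, 0.1925]
tool_rot: [-0.004, 0.666, 0.746, -0.005]
contact_force: [0.0, -0.9, 0.1]
gripper_width: 0.879
```

Run:
```python
from h import *
templates("wrist","y_w")
tool_to(np.array([.437,.170,-.021]),np.radians(96.4))
```

```text
blue px [283. 182.] centre [0.4362 0.1531] dims [0.0814 0.1391] x-dir deg 96.8 hole (array([0.4419, 0.1031]), 0.0128) origin via hole [0.4336 0.1726]
blue px [482.  43.] centre [0.5871 0.3001] dims [0.0626 0.0822] x-dir deg 87.7 hole (array([0.5861, 0.2766]), 0.0125) origin via hole [0.5889 0.3465]
tool [0.4343 0.1696 0.1959] j6 0.1 cur xyaw 1.6829 tilt [-0.0079 -0.0017] turn [-0.0081  0.0008  0.0004] shift now-axes [0.0003 0.0044 0.2169] shift after turn [0.0001 0.0027 0.2169]
```

View pics/y_w.png

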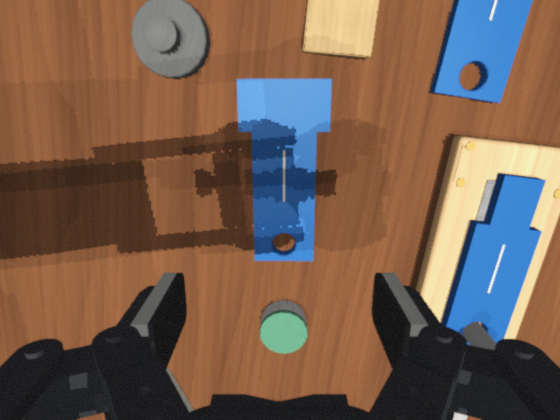

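Emit:
step_arm(
  moves=[
    [0.0001,0,0,0,0,0,0.075],
    [0,0,0,0,0,0,0.075],
  ],
)

```text
time: 50.9
tool_pos: [0.4386, 0.1701, 0.2019]
tool_rot: [0.001, 0.667, 0.745, 0.001]
contact_force: [0.2, 0.2, -0.4]
gripper_width: 0.878
```

Run:
```python
from h import *
templates("wrist")
tool_to(np.array([.4365,.170,-.021]),np.radians(96.6))
```

```text
blue px [274. 181.] centre [0.4359 0.1521] dims [0.0816 0.1383] x-dir deg 96.3 hole (array([0.4423, 0.1029]), 0.0128) origin via hole [0.4347 0.1725]
blue px [464.  43.] centre [0.5875 0.3014] dims [0.062  0.0849] x-dir deg 87.6 hole (array([0.5849, 0.2763]), 0.0124) origin via hole [0.5879 0.3462]
tool [0.4386 0.1701 0.2019] j6 0.101 cur xyaw 1.6819 tilt [0.0025 0.0006] turn [ 0.0026 -0.0003 -0.0041] shift now-axes [ 0.     -0.0027  0.2229] shift after turn [ 0.0001 -0.0021  0.2229]
```

Emit:
step_arm(
  moves=[
    [0,-0.003,0.03,0,0,-0.004,0.075],
    [0,0,0.04,0,0,0,0.075],
    [0,0,0.04,0,0,0,0.075],
    [0,0,0.04,0,0,0,0.075],
    [0,0,0.04,0,0,0,0.075],
    [0,0,0.025,0,0,0,0.075],
    [0,0,0.008,0,0,0,0.075],
    [0,0,0,0,0,0,0.075],
  ],
)

```text
time: 51.75
tool_pos: [0.4344, 0.1697, -0.0231]
tool_rot: [-0.0, 0.665, 0.747, -0.0]
contact_force: [-0.5, 0.3, 0.3]
gripper_width: 0.875
```

Run:
```python
from h import *
t,r,s=pose();print(s["contact_force"]); tool_to(np.array([.4365,.170,-.026]),np.radians(96.6))
p,d,K,T=shot("wrist","z_w")
def px(uv):
    q=pix2plane(np.array(uv,float),.012,K,T)[0]; return r.inv().apply(q-t)
hsv=cv2.cvtColor(p,cv2.COLOR_RGB2HSV); m=(hsv[...,0]>100)&(hsv[...,0]<125)&(hsv[...,1]>150)
col=np.where(m[:,275])[0]; print("col",col.min(),col.max(),px((275,col.min())))
for v in (200,240,280):
    row=np.where(m[v,150:420])[0]+150; print(v,row.min(),row.max(),px((row.min(),v))[:2],px((row.max(),v))[:2])
```

```text
[-0.5413  0.3019  0.3111]
tool [ 0.4344  0.1697 -0.0231] j6 0.097 cur xyaw 1.6861 tilt [-0.0011 -0.0002] turn [-0.0011  0.      0.0001] shift now-axes [0.0001 0.0021 0.0029] shift after turn [0.0001 0.0021 0.0029]
col 148 400 [ 0.0572 -0.0013 -0.0351]
200 200 356 [ 0.0379 -0.0292] [0.0379 0.0287]
240 202 354 [ 0.022  -0.0294] [0.022  0.0289]
280 205 352 [ 0.0049 -0.0293] [0.0049 0.0291]
```

View pics/z_w.png

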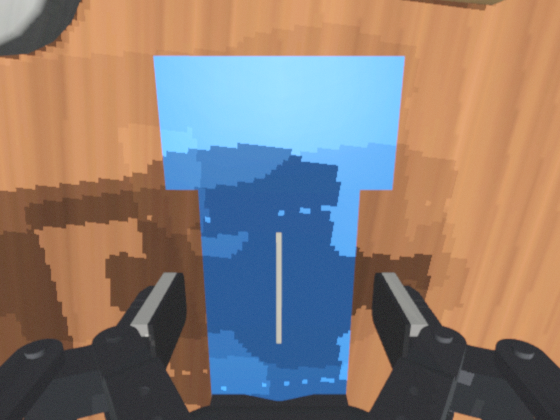

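Emit:
step_arm(
  moves=[
    [0,0,0.004,0,0,0,0.072],
    [0,0,0,0,0,0,0.05],
    [0,0,0,0,0,0,0.05],
    [0,0,0,0,0,0,0.05],
    [0,0,0,0,0,0,0.05],
    [0,0,-0.01,0,0,0,0.05],
    [0,0,-0.02,0,0,0,0.05],
    [0,0,-0.04,0,0,0,0.05],
  ],
)

```text
time: 52.6
tool_pos: [0.4307, 0.1691, 0.0409]
tool_rot: [-0.002, 0.665, 0.747, -0.003]
contact_force: [0.6, 1.0, -2.3]
gripper_width: 0.675
```

Emit:
step_arm(
  moves=[
    [0,0,-0.05,0,0,0,0.05],
    [0,0,-0.05,0,0,0,0.05],
    [0,0,-0.05,0,0,0,0.05],
    [0,0,-0.05,0,0,0,0.05],
    [0,0,-0.02,0,0,0,0.05],
    [0,0,0,0,0,0,0.05],
    [0,0,0,0,0,0,0.05],
  ],
)

```text
time: 53.3
tool_pos: [0.4335, 0.1697, 0.2622]
tool_rot: [-0.0, 0.665, 0.747, -0.0]
contact_force: [-0.5, -0.4, -2.7]
gripper_width: 0.674
```

Run:
```python
from h import *
t,r,s=pose();print(s["contact_force"],s["gripper_width"])
held("aa_w"); tool_to(np.array([.639,.0413+.0695,.26]),np.pi/2)
```

```text
[-0.5175 -0.4007 -2.7144] 0.6741516138849787
held top plane: slope x,y [0.0035 0.003 ] z0 -0.0357 x max 0.0866
 x 0.03 0.04 y range [-0.0293  0.0294]
 x 0.05 0.07 y range [-0.0415  0.0414]
 x max at |y|>24mm 0.0866
tool [0.433  0.1696 0.2607] j6 0.097 cur xyaw 1.6866 tilt [-0.0035 -0.0007] turn [-0.0035  0.0005  0.1158] shift now-axes [-0.0822  0.1979  0.0001] shift after turn [-0.0588  0.206   0.0007]
```

View pics/aa_w.png

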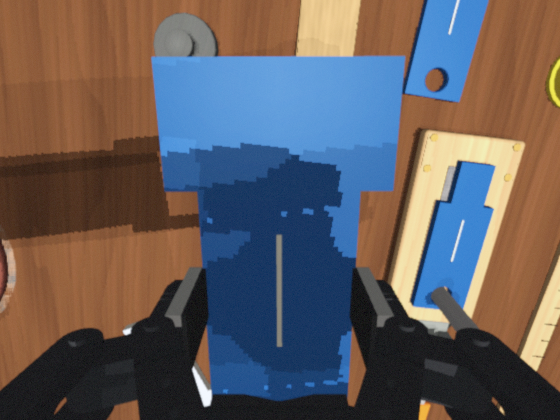

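Emit:
step_arm(
  moves=[
    [0,0,0,-0.003,0.0005,0.1158,0.05],
    [-0.008,0.028,0,0,0,0,0.05],
    [-0.012,0.042,0,0,0,0,0.05],
    [-0.012,0.044,0,0,0,0,0.05],
    [-0.012,0.044,0,0,0,0,0.05],
    [-0.009,0.034,0,0,0,0,0.05],
    [-0.0053,0.014,0,0,0,0,0.05],
    [0,0,0,0,0,0,0.05],
  ],
)

```text
time: 54.15
tool_pos: [0.64, 0.1103, 0.2589]
tool_rot: [-0.001, 0.708, 0.706, -0.001]
contact_force: [-0.5, 0.2, -1.6]
gripper_width: 0.67
```

Emit:
step_arm(
  moves=[
    [0,0,0,0,0,0,0.05],
    [0,0,0,0,0,0,0.05],
  ],
)

```text
time: 54.35
tool_pos: [0.6388, 0.1119, 0.2623]
tool_rot: [-0.0, 0.707, 0.707, 0.0]
contact_force: [0.3, -0.1, -1.0]
gripper_width: 0.67
```

Run:
```python
from h import *
tool_to(np.array([.639,.1113,.185]),np.pi/2)
tophole(); held()
```

```text
tool [0.6388 0.1119 0.2623] j6 0.058 cur xyaw 1.5713 tilt [0.0006 0.0008] turn [ 0.0006 -0.0008  0.0005] shift now-axes [-0.0007  0.0002  0.0773] shift after turn [-0.0006  0.0002  0.0773]
hole px [263.5 175.4] area 50.78125 world [0.6366 0.0413 0.2993] tool frame [-0.0706 -0.0022 -0.0371]
held top plane: slope x,y [0.0033 0.0036] z0 -0.0357 x max 0.0607
 x 0.03 0.04 y range [-0.0292  0.0294]
 x 0.05 0.07 y range [-0.0408  0.0414]
 x max at |y|>24mm 0.0614
```

Emit:
step_arm(
  moves=[
    [-0.0013,0.0002,0.01,0,0,0,0.05],
    [0,0,0.02,0,0,0,0.05],
    [0,0,0.02,0,0,0,0.05],
    [0,0,0.015,0,0,0,0.05],
    [0,0,0.01,0,0,0,0.05],
    [0,0,0,0,0,0,0.05],
    [0,0,0,0,0,0,0.05],
  ],
)

```text
time: 55.15
tool_pos: [0.6408, 0.1103, 0.1891]
tool_rot: [0.001, 0.707, 0.707, 0.002]
contact_force: [-0.4, 0.3, -1.0]
gripper_width: 0.671
```

Run:
```python
from h import *
tool_to(np.array([.639,.1105,.16]),np.pi/2)
p,d,K,T=shot("top","ab_t"); cv2.imwrite("pics/ab_tc.png",cv2.resize(p[150:210,220:310,::-1],None,fx=7,fy=7,interpolation=cv2.INTER_CUBIC))
```

```text
tool [0.6408 0.1103 0.1891] j6 0.056 cur xyaw 1.5708 tilt [0.0037 0.0008] turn [ 0.0037 -0.0008 -0.    ] shift now-axes [ 0.0002 -0.0019  0.0291] shift after turn [ 0.0002 -0.0018  0.0291]
```

View pics/ab_tc.png

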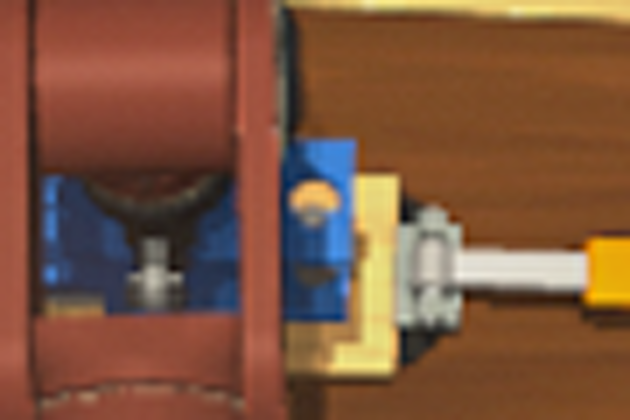

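Emit:
step_arm(
  moves=[
    [0.0002,-0.0012,0.006,0.003,0,0,0.05],
    [0,0,0.008,0,0,0,0.05],
    [0,0,0.008,0,0,0,0.05],
    [0,0,0.007,0,0,0,0.05],
    [0,0,0,0,0,0,0.05],
  ],
)

```text
time: 55.7
tool_pos: [0.6382, 0.1104, 0.1573]
tool_rot: [-0.001, 0.707, 0.707, -0.001]
contact_force: [-0.8, 0.9, -2.0]
gripper_width: 0.67
```

Run:
```python
from h import *
tool_to(np.array([.639,.1105,.16]),np.pi/2); print(pose()[2]["contact_force"])
p,d,K,T=shot("top","ac_t"); cv2.imwrite("pics/ac_tc.png",cv2.resize(p[150:210,220:310,::-1],None,fx=7,fy=7,interpolation=cv2.INTER_CUBIC))
```

```text
tool [0.6382 0.1104 0.1573] j6 0.056 cur xyaw 1.5707 tilt [-0.0035  0.0005] turn [-0.0035 -0.0005 -0.0001] shift now-axes [ 0.0001  0.0008 -0.0027] shift after turn [ 0.0001  0.0008 -0.0027]
[-0.8395  0.8748 -1.994 ]
```

View pics/ac_tc.png

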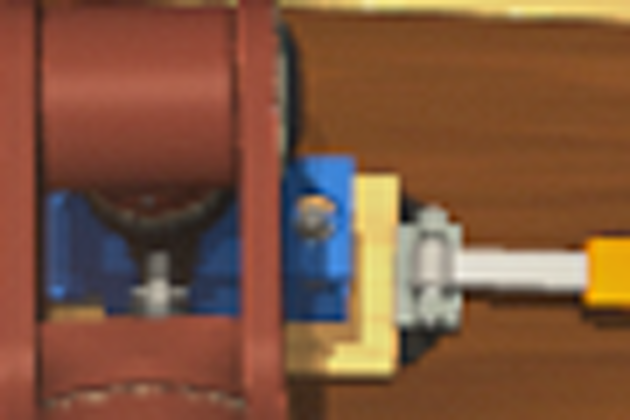

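Emit:
step_arm(
  moves=[
    [0,0.0004,0.008,-0.0015,0,0,0.05],
    [0,0,0.008,0,0,0,0.05],
    [0,0,0.008,0,0,0,0.05],
    [0,0,0.008,0,0,0,0.05],
    [0,0,0.008,0,0,0,0.05],
    [0,0,0,0,0,0,0.05],
  ],
)

```text
time: 56.35
tool_pos: [0.6387, 0.1104, 0.1174]
tool_rot: [-0.001, 0.707, 0.707, -0.0]
contact_force: [0.2, 0.2, -2.3]
gripper_width: 0.676
```

Emit:
step_arm(
  moves=[
    [0,0,0.01,0,0,0,0.05],
    [0,0,0.015,0,0,0,0.05],
    [0,0,0.015,0,0,0,0.05],
    [0,0,0.015,0,0,0,0.05],
    [0,0,0.015,0,0,0,0.05],
    [0,0,0.01,0,0,0,0.05],
    [0,0,0,0,0,0,0.05],
  ],
)

```text
time: 57.05
tool_pos: [0.6383, 0.1104, 0.0368]
tool_rot: [-0.001, 0.707, 0.707, -0.001]
contact_force: [0.2, -0.7, -1.2]
gripper_width: 0.675
```

Emit:
step_arm(
  moves=[
    [0,0,0.008,0,0,0,0.05],
    [0,0,0.006,0,0,0,0.05],
    [0,0,0.003,0,0,0,0.05],
    [0,0,0,0,0,0,0.05],
  ],
)

```text
time: 57.45
tool_pos: [0.64, 0.1105, 0.0222]
tool_rot: [0.0, 0.707, 0.707, 0.001]
contact_force: [-0.0, -0.7, -1.3]
gripper_width: 0.674
```

Emit:
step_arm(
  moves=[
    [0,0,0.002,0,0,0,0.05],
    [0,0,0,0,0,0,0.05],
  ],
)

```text
time: 57.65
tool_pos: [0.6402, 0.1106, 0.0208]
tool_rot: [0.0, 0.707, 0.707, 0.001]
contact_force: [-0.8, -0.6, -1.1]
gripper_width: 0.67
```

Emit:
step_arm(
  moves=[
    [0,0,0.002,0,0,0,0.05],
    [0,0,0,0,0,0,0.05],
  ],
)

```text
time: 57.85
tool_pos: [0.64, 0.1106, 0.0185]
tool_rot: [0.0, 0.707, 0.707, 0.001]
contact_force: [-0.3, 0.3, -1.5]
gripper_width: 0.674
```

Emit:
step_arm(
  moves=[
    [0,0,0.002,0,0,0,0.05],
    [0,0,0,0,0,0,0.05],
  ],
)

```text
time: 58.05
tool_pos: [0.6403, 0.1106, 0.0172]
tool_rot: [0.0, 0.707, 0.707, 0.001]
contact_force: [-1.1, -0.7, 1.6]
gripper_width: 0.674
```

Emit:
step_arm(
  moves=[
    [0,0,0.002,0,0,0,0.05],
    [0,0,0,0,0,0,0.05],
  ],
)

```text
time: 58.25
tool_pos: [0.6404, 0.1106, 0.0171]
tool_rot: [0.0, 0.707, 0.707, 0.001]
contact_force: [-7.6, -1.2, 10.9]
gripper_width: 0.672
```

Seated, at 11 N. Releasing.

Emit:
step_arm(
  moves=[
    [0,0,-0.002,0,0,0,0.05],
    [0,0,0,0,0,0,0.0854],
    [0,0,0,0,0,0,0.0854],
    [0,0,0,0,0,0,0.0854],
    [0,0,-0.01,0,0,0,0.0854],
    [0,0,-0.03,0,0,0,0.0854],
    [0,0,-0.05,0,0,0,0.0854],
    [0,0,-0.05,0,0,0,0.0854],
  ],
)

```text
time: 59.05
tool_pos: [0.639, 0.1104, 0.1577]
tool_rot: [-0.0, 0.707, 0.707, 0.0]
contact_force: [1.3, 0.2, 0.5]
gripper_width: 1.0
```

Emit:
step_arm(
  moves=[
    [0,0,-0.05,0,0,0,0.0854],
    [0,0,-0.05,0,0,0,0.0854],
    [0,0,-0.03,0,0,0,0.0854],
    [0,0,0,0,0,0,0.0854],
    [0,0,0,0,0,0,0.0854],
    [0,0,0,0,0,0,0.0854],
  ],
)

```text
time: 59.65
tool_pos: [0.6387, 0.1103, 0.2846]
tool_rot: [-0.001, 0.707, 0.707, -0.0]
contact_force: [-0.7, 0.1, -0.8]
gripper_width: 0.999
```

Run:
```python
from h import *
templates("wrist","ad_w"); templates("top","ad_t"); 
tool_to(np.array([.590,.344,.20]),np.radians(87.7))
p,d,K,T=shot("side","ad_s"); cv2.imwrite("pics/ad_sc.png",cv2.resize(p[100:320,140:360,::-1],None,fx=2.7,fy=2.7,interpolation=cv2.INTER_CUBIC))
```

```text
blue px [106. 332.] centre [0.0954 0.5991] dims [0.0843 0.1309] x-dir deg 1.3 hole (array([0.0852, 0.569 ]), 0.0098) origin via hole [0.1552 0.5706]
blue px [188. 200.] centre [0.5904 0.3356] dims [0.0582 0.1545] x-dir deg 87.2 hole (array([0.5876, 0.2742]), 0.0157) origin via hole [0.591  0.3441]
tool [0.6386 0.1103 0.2839] j6 0.056 cur xyaw 1.5707 tilt [-0.0027  0.0005] turn [-0.0027 -0.0005  0.04  ] shift now-axes [ 0.2337 -0.0484  0.0842] shift after turn [ 0.2316 -0.0579  0.0839]
```

View pics/ad_sc.png

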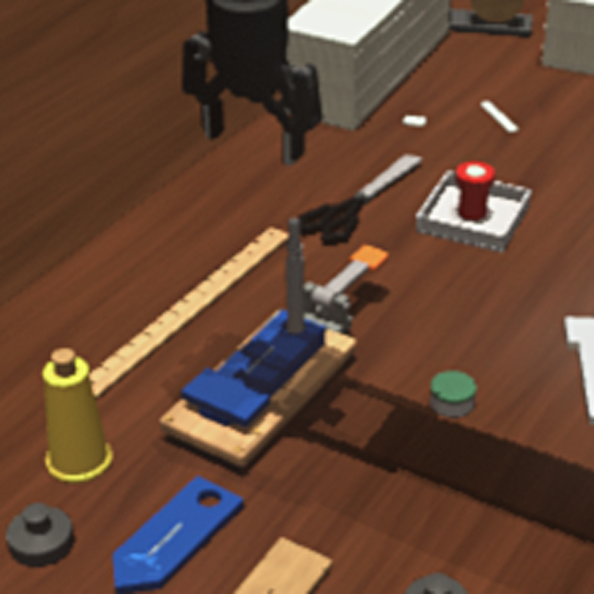

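View pics/ad_w.png

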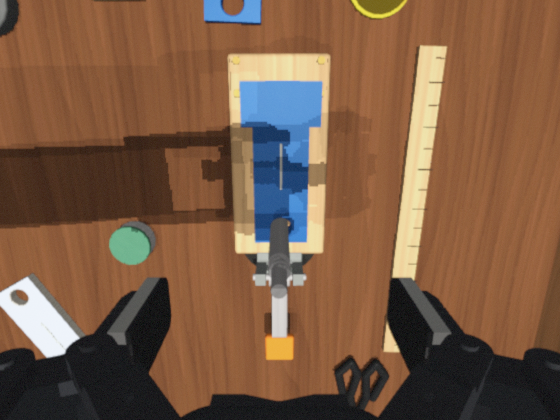

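View pics/ad_t.png

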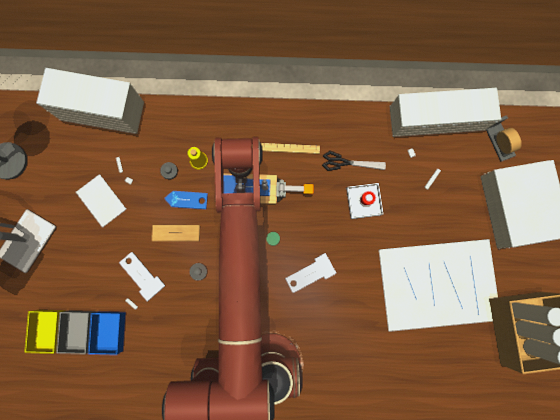

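Emit:
step_arm(
  moves=[
    [0.02,-0.005,0,-0.002,0,0.04,0.075],
    [0.042,-0.01,0,0,0,0,0.075],
    [0.045,-0.012,0,0,0,0,0.075],
    [0.045,-0.012,0,0,0,0,0.075],
    [0.045,-0.011,0.02,0,0,0,0.075],
    [0.0346,-0.0075,0.03,0,0,0,0.075],
    [0,0,0.034,0,0,0,0.075],
    [0,0,0,0,0,0,0.075],
  ],
)

```text
time: 60.6
tool_pos: [0.5867, 0.343, 0.1943]
tool_rot: [-0.001, 0.72, 0.694, -0.005]
contact_force: [-1.2, -0.7, -1.0]
gripper_width: 0.877
```

Emit:
step_arm(
  moves=[
    [0,0,0,0,0,0,0.075],
    [0,0,0,0,0,0,0.075],
    [0,0,0,0,0,0,0.075],
  ],
)

```text
time: 60.9
tool_pos: [0.5925, 0.3432, 0.2058]
tool_rot: [0.002, 0.722, 0.692, 0.004]
contact_force: [0.0, -0.6, 0.3]
gripper_width: 0.882
```

Run:
```python
from h import *
templates("wrist","ae_w")
tool_to(np.array([.590,.344,-.023]),np.radians(87.7))
p,d,K,T=shot("top"); W=cloud(d,K,T)
for n in("thread_cone","weight_a","tmpl_old"):
  for o in cut_out("top",n)[:1]: print(n,o["conf"],rect(W,o["mask"]))
```

```text
blue px [277. 181.] centre [0.5908 0.3267] dims [0.0587 0.1313] x-dir deg 87.5 hole (array([0.5889, 0.2801]), 0.0125) origin via hole [0.592 0.35 ]
tool [0.5924 0.3433 0.2056] j6 0.458 cur xyaw 1.5295 tilt [0.0071 0.0023] turn [ 0.007  -0.0026 -0.0012] shift now-axes [ 0.     -0.004   0.2285] shift after turn [ 0.0006 -0.0024  0.2286]
thread_cone 0.74 (array([0.7344, 0.2878, 0.0857]), array([ 0.7547,  0.3046,  0.0929,  0.0677, 43.0619]), 336)
tmpl_old 0.68 (array([0.4577, 0.2951, 0.01  ]), array([ 0.4614,  0.3324,  0.2427,  0.0659, 87.0211]), 107)
```

View pics/ae_w.png

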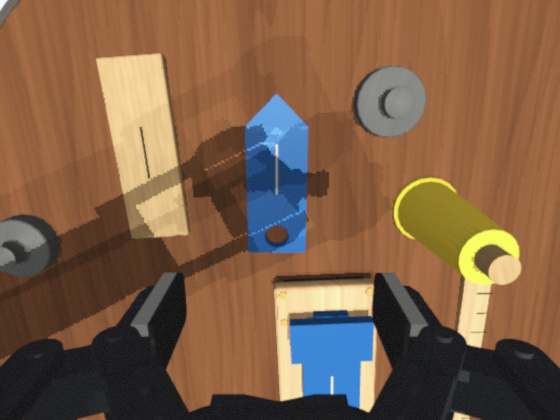

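Emit:
step_arm(
  moves=[
    [0.0025,-0.001,0.03,0.003,-0.001,0,0.075],
    [0,0,0.04,0,0,0,0.075],
    [0,0,0.04,0,0,0,0.075],
    [0,0,0.04,0,0,0,0.075],
    [0,0,0.04,0,0,0,0.075],
    [0,0,0.025,0,0,0,0.075],
    [0,0,0.01,0,0,0,0.075],
    [0,0,0,0,0,0,0.075],
  ],
)

```text
time: 61.95
tool_pos: [0.5892, 0.3455, -0.0238]
tool_rot: [-0.0, 0.721, 0.693, -0.001]
contact_force: [0.0, 0.3, 0.4]
gripper_width: 0.881
```

Emit:
step_arm(
  moves=[
    [0,0,0,0,0,0,0.075],
    [0,0,0,0,0,0,0.075],
  ],
)

```text
time: 62.15
tool_pos: [0.5922, 0.3469, -0.0194]
tool_rot: [0.001, 0.721, 0.693, 0.002]
contact_force: [0.4, 0.5, -0.5]
gripper_width: 0.88
```

Run:
```python
from h import *
t,r,s=pose();print(s["contact_force"]); tool_to(np.array([.590,.346,-.027]),np.radians(87.6))
p,d,K,T=shot("wrist","af_w")
def px(uv):
    q=pix2plane(np.array(uv,float),.012,K,T)[0]; return r.inv().apply(q-t)
hsv=cv2.cvtColor(p,cv2.COLOR_RGB2HSV); m=(hsv[...,0]>100)&(hsv[...,0]<125)&(hsv[...,1]>150)
rows=np.where(m[:,200:360].any(1))[0]; v=rows.min(); u=np.where(m[v+1])[0].mean(); print("tip",u,v,px((u,v)))
for v in (200,240,280):
    row=np.where(m[v,150:420])[0]+150; print(v,row.min(),row.max(),px((row.min(),v))[:2],px((row.max(),v))[:2])
```

```text
[ 0.3609  0.5259 -0.4763]
tool [ 0.5922  0.3469 -0.0194] j6 0.462 cur xyaw 1.5307 tilt [0.0045 0.0016] turn [ 0.0044 -0.0018  0.0018] shift now-axes [-0.001  -0.0022  0.0076] shift after turn [-0.001  -0.0022  0.0076]
tip 267.5 147 [ 0.057  -0.004  -0.0313]
200 201 287 [ 0.0369 -0.0295] [0.0369 0.0033]
240 204 351 [ 0.0206 -0.0293] [0.0204 0.0287]
280 206 349 [ 0.003  -0.0296] [0.0028 0.0288]
```

View pics/af_w.png

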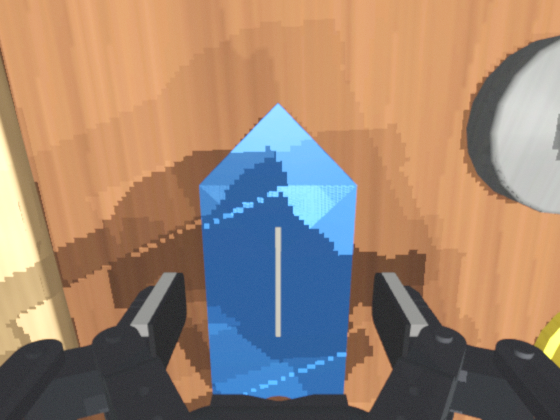

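Emit:
step_arm(
  moves=[
    [0,0,0.004,0,0,0,0.072],
    [0,0,0,0,0,0,0.05],
    [0,0,0,0,0,0,0.05],
    [0,0,0,0,0,0,0.05],
    [0,0,0,0,0,0,0.05],
  ],
)

```text
time: 62.7
tool_pos: [0.591, 0.3464, -0.0252]
tool_rot: [0.0, 0.721, 0.693, 0.001]
contact_force: [-0.1, -0.5, 5.1]
gripper_width: 0.679
```

Emit:
step_arm(
  moves=[
    [0,0,-0.02,0,0,0,0.05],
    [0,0,-0.04,0,0,0,0.05],
    [0,0,-0.05,0,0,0,0.05],
    [0,0,-0.05,0,0,0,0.05],
    [0,0,-0.05,0,0,0,0.05],
    [0,0,-0.05,0,0,0,0.05],
    [0,0,-0.03,0,0,0,0.05],
    [0,0,0,0,0,0,0.05],
  ],
)

```text
time: 63.5
tool_pos: [0.5923, 0.3472, 0.2706]
tool_rot: [0.002, 0.721, 0.693, 0.005]
contact_force: [0.4, -0.7, -2.0]
gripper_width: 0.677
```

Emit:
step_arm(
  moves=[
    [0,0,0,0,0,0,0.05],
    [0,0,0,0,0,0,0.05],
  ],
)

```text
time: 63.7
tool_pos: [0.5888, 0.3455, 0.2599]
tool_rot: [-0.001, 0.721, 0.693, -0.003]
contact_force: [0.3, -0.7, -1.5]
gripper_width: 0.675
```

Run:
```python
from h import *
print(pose()[2]["contact_force"],pose()[2]["gripper_width"])
held("ag_w"); tool_to(np.array([.639,.1105,.262]),np.pi/2)
```

```text
[ 0.3495 -0.7409 -1.4556] 0.6745258794275379
held top plane: slope x,y [-0.0002  0.0015] z0 -0.036 x max 0.0587
 x 0.03 0.04 y range [-0.0291  0.0295]
 x 0.05 0.07 y range [-0.0213  0.0214]
 x max at |y|>24mm 0.0472
tool [0.5888 0.3455 0.2597] j6 0.462 cur xyaw 1.5307 tilt [-0.0052 -0.0027] turn [-0.0051  0.0028 -0.0401] shift now-axes [-0.2328  0.0596 -0.0019] shift after turn [-0.235   0.0502 -0.0023]
```

View pics/ag_w.png

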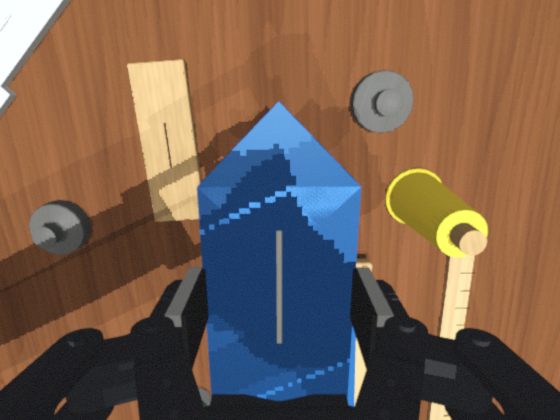

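Emit:
step_arm(
  moves=[
    [-0.02,0.004,0,-0.0025,0.001,-0.0401,0.05],
    [-0.043,0.009,0,0,0,0,0.05],
    [-0.045,0.01,0,0,0,0,0.05],
    [-0.045,0.01,0,0,0,0,0.05],
    [-0.045,0.01,0,0,0,0,0.05],
    [-0.03,0.006,0,0,0,0,0.05],
    [-0.007,0.001,0,0,0,0,0.05],
    [0,0,0,0,0,0,0.05],
  ],
)

```text
time: 64.55
tool_pos: [0.6387, 0.11, 0.2614]
tool_rot: [-0.001, 0.708, 0.706, 0.0]
contact_force: [-0.7, -0.5, -1.0]
gripper_width: 0.675
```

Emit:
step_arm(
  moves=[
    [0,0,0,0,0,0,0.05],
    [0,0,0,0,0,0,0.05],
    [0,0,0,0,0,0,0.05],
  ],
)

```text
time: 64.85
tool_pos: [0.639, 0.1123, 0.2636]
tool_rot: [0.001, 0.706, 0.708, 0.001]
contact_force: [0.3, -0.5, -1.2]
gripper_width: 0.671
```

Run:
```python
from h import *
tool_to(np.array([.639,.1105,.185]),np.pi/2)
tophole(); held()
tool_to(np.array([.639,.1105,.185]),np.pi/2)
```

```text
tool [0.639  0.1123 0.2636] j6 0.057 cur xyaw 1.5727 tilt [0.0026 0.0009] turn [ 0.0026 -0.0009  0.0019] shift now-axes [-0.0019 -0.0003  0.0786] shift after turn [-0.0018 -0.      0.0786]
held top plane: slope x,y [-0.0005  0.0015] z0 -0.0361 x max 0.0587
 x 0.03 0.04 y range [-0.0292  0.0294]
 x 0.05 0.07 y range [-0.0213  0.0213]
 x max at |y|>24mm 0.0472
tool [0.6392 0.112  0.2638] j6 0.057 cur xyaw 1.5722 tilt [0.0031 0.0009] turn [ 0.0031 -0.0009  0.0014] shift now-axes [-0.0015 -0.0005  0.0788] shift after turn [-0.0015 -0.0002  0.0788]
```

Run:
```python
from h import *
tophole(lo=(250,155),hi=(290,200))
t,r,s=pose();print(t)
p,d,K,T=shot("top","ah_t"); cv2.imwrite("pics/ah_tc.png",cv2.resize(p[150:210,220:310,::-1],None,fx=7,fy=7,interpolation=cv2.INTER_CUBIC))
print(proj(t+r.apply([-.0706,-.0022,-.036]),K,T))
```

```text
[0.6392 0.1118 0.2639]
(np.float64(263.5377228540087), np.float64(175.21202975827146))
```

View pics/ah_tc.png

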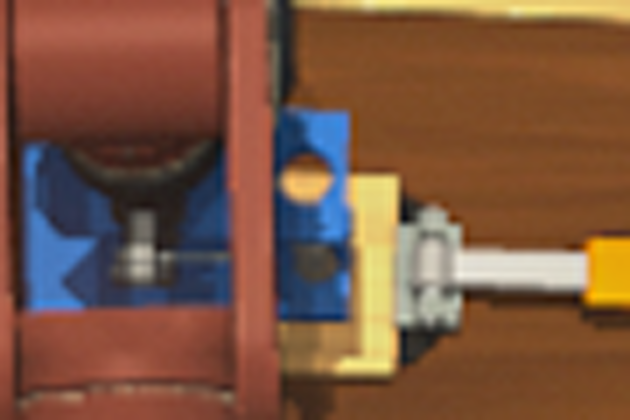

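Emit:
step_arm(
  moves=[
    [-0.0013,-0.0002,0.01,0.001,0,0.0014,0.05],
    [0,0,0.02,0,0,0,0.05],
    [0,0,0.02,0,0,0,0.05],
    [0,0,0.015,0,0,0,0.05],
    [0,0,0.01,0,0,0,0.05],
    [0,0,0,0,0,0,0.05],
    [0,0,0,0,0,0,0.05],
    [0,0,0,0,0,0,0.05],
  ],
)

```text
time: 65.85
tool_pos: [0.6401, 0.1098, 0.1903]
tool_rot: [0.001, 0.708, 0.707, 0.002]
contact_force: [-0.7, 0.6, -1.2]
gripper_width: 0.677
```

Run:
```python
from h import *
for k in range(3):
    tool_to(np.array([.639,.1105,.16]),np.pi/2)
    p,d,K,T=shot("top","ai_t")
cv2.imwrite("pics/ai_tc.png",cv2.resize(p[150:210,220:310,::-1],None,fx=7,fy=7,interpolation=cv2.INTER_CUBIC))
```

```text
tool [0.6401 0.1098 0.1903] j6 0.056 cur xyaw 1.5694 tilt [0.0043 0.0009] turn [ 0.0043 -0.0009 -0.0014] shift now-axes [ 0.0007 -0.0012  0.0302] shift after turn [ 0.0007 -0.0011  0.0303]
tool [0.6401 0.1098 0.1904] j6 0.056 cur xyaw 1.5694 tilt [0.0044 0.0009] turn [ 0.0044 -0.0009 -0.0014] shift now-axes [ 0.0007 -0.0013  0.0304] shift after turn [ 0.0007 -0.0011  0.0304]
tool [0.64   0.1098 0.1902] j6 0.056 cur xyaw 1.5694 tilt [0.0042 0.0009] turn [ 0.0042 -0.0009 -0.0014] shift now-axes [ 0.0007 -0.0012  0.0302] shift after turn [ 0.0007 -0.001   0.0302]
```

View pics/ai_tc.png

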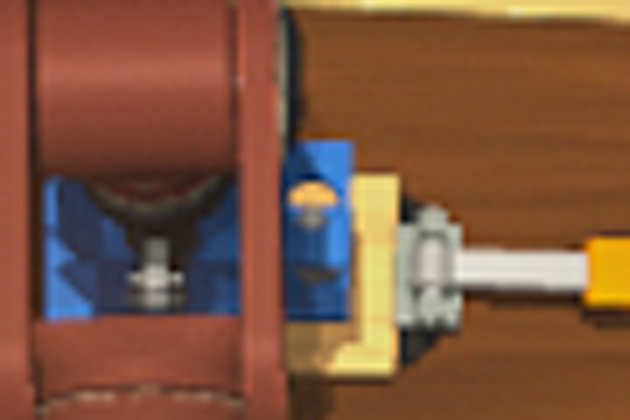

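Emit:
step_arm(
  moves=[
    [0.0007,-0.001,0.006,0.003,-0.0009,-0.0014,0.05],
    [0,0,0.008,0,0,0,0.05],
    [0,0,0.008,0,0,0,0.05],
    [0,0,0.008,0,0,0,0.05],
    [0,0,0,0,0,0,0.05],
  ],
)

```text
time: 66.5
tool_pos: [0.637, 0.1104, 0.1561]
tool_rot: [-0.002, 0.707, 0.707, -0.002]
contact_force: [0.1, -0.2, -0.9]
gripper_width: 0.675
```

Run:
```python
from h import *
p,d,K,T=shot("top","aj_t")
tool_to(np.array([.639,.1105,.16]),np.pi/2); print(pose()[2]["contact_force"])
cv2.imwrite("pics/aj_tc.png",cv2.resize(p[150:210,220:310,::-1],None,fx=7,fy=7,interpolation=cv2.INTER_CUBIC))
```

```text
tool [0.6375 0.1104 0.1572] j6 0.057 cur xyaw 1.5708 tilt [-0.0036 -0.0003] turn [-0.0036  0.0003  0.    ] shift now-axes [ 0.0001  0.0015 -0.0028] shift after turn [ 0.0001  0.0015 -0.0028]
[ 0.3986  0.1775 -0.8724]
```

View pics/aj_tc.png

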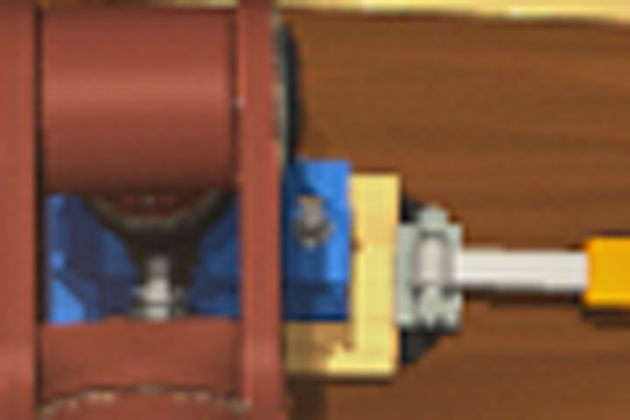

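Emit:
step_arm(
  moves=[
    [0,0.0012,0.004,-0.003,0,0,0.05],
    [0,0,0.008,0,0,0,0.05],
    [0,0,0.008,0,0,0,0.05],
    [0,0,0.008,0,0,0,0.05],
    [0,0,0.008,0,0,0,0.05],
    [0,0,0,0,0,0,0.05],
  ],
)

```text
time: 67.15
tool_pos: [0.6383, 0.1103, 0.1205]
tool_rot: [-0.0, 0.707, 0.707, -0.001]
contact_force: [-0.5, 0.1, -0.6]
gripper_width: 0.678
```

Emit:
step_arm(
  moves=[
    [0,0,0.01,0,0,0,0.05],
    [0,0,0.015,0,0,0,0.05],
    [0,0,0.015,0,0,0,0.05],
    [0,0,0.015,0,0,0,0.05],
    [0,0,0.01,0,0,0,0.05],
    [0,0,0.005,0,0,0,0.05],
    [0,0,0,0,0,0,0.05],
  ],
)

```text
time: 67.85
tool_pos: [0.639, 0.1104, 0.0515]
tool_rot: [0.0, 0.707, 0.707, -0.0]
contact_force: [-0.0, -0.8, -1.2]
gripper_width: 0.671
```

Emit:
step_arm(
  moves=[
    [0,0,0.008,0,0,0,0.05],
    [0,0,0.006,0,0,0,0.05],
    [0,0,0.003,0,0,0,0.05],
    [0,0,0,0,0,0,0.05],
    [0,0,0,0,0,0,0.05],
  ],
)

```text
time: 68.35
tool_pos: [0.64, 0.1104, 0.036]
tool_rot: [0.001, 0.707, 0.707, 0.001]
contact_force: [0.3, 1.0, -1.2]
gripper_width: 0.68
```

Emit:
step_arm(
  moves=[
    [0,0,0.002,0,0,0,0.05],
    [0,0,0,0,0,0,0.05],
  ],
)

```text
time: 68.55
tool_pos: [0.6398, 0.1104, 0.0338]
tool_rot: [0.001, 0.707, 0.707, 0.001]
contact_force: [-0.3, 0.2, -1.0]
gripper_width: 0.675
```

Emit:
step_arm(
  moves=[
    [0,0,0.002,0,0,0,0.05],
    [0,0,0,0,0,0,0.05],
  ],
)

```text
time: 68.75
tool_pos: [0.6396, 0.1104, 0.0315]
tool_rot: [0.001, 0.707, 0.707, 0.001]
contact_force: [0.8, -0.0, -2.0]
gripper_width: 0.674
```

Emit:
step_arm(
  moves=[
    [0,0,0.002,0,0,0,0.05],
    [0,0,0,0,0,0,0.05],
  ],
)

```text
time: 68.95
tool_pos: [0.6395, 0.1104, 0.0294]
tool_rot: [0.001, 0.707, 0.707, 0.0]
contact_force: [-0.3, 0.9, -0.6]
gripper_width: 0.674
```

Emit:
step_arm(
  moves=[
    [0,0,0.0015,0,0,0,0.05],
    [0,0,0,0,0,0,0.05],
  ],
)

```text
time: 69.15
tool_pos: [0.6399, 0.1105, 0.0288]
tool_rot: [0.001, 0.707, 0.707, 0.001]
contact_force: [-2.3, -1.3, 1.6]
gripper_width: 0.676
```

Touching. I'll press slightly, release, rise and retreat clear.

Emit:
step_arm(
  moves=[
    [0,0,0.0005,0,0,0,0.05],
    [0,0,0,0,0,0,0.0854],
    [0,0,0,0,0,0,0.0854],
    [0,0,0,0,0,0,0.0854],
    [0,0,-0.01,0,0,0,0.0854],
    [0,0,-0.03,0,0,0,0.0854],
    [0,0,-0.05,0,0,0,0.0854],
    [0,0,-0.05,0,0,0,0.0854],
  ],
)

```text
time: 69.95
tool_pos: [0.6387, 0.1104, 0.1688]
tool_rot: [0.0, 0.707, 0.707, -0.0]
contact_force: [0.8, -0.0, -0.0]
gripper_width: 0.998
```

Emit:
step_arm(
  moves=[
    [0,0,-0.05,0,0,0,0.0854],
    [0,0,-0.05,0,0,0,0.0854],
    [0,-0.03,-0.03,0,0,0,0.0854],
    [0,-0.04,0,0,0,0,0.0854],
    [0,-0.04,0,0,0,0,0.0854],
    [0,-0.03,0,0,0,0,0.0854],
    [0,0,0,0,0,0,0.0854],
    [0,0,0,0,0,0,0.0854],
  ],
)

```text
time: 70.75
tool_pos: [0.4992, 0.1105, 0.2985]
tool_rot: [0.002, 0.707, 0.707, 0.001]
contact_force: [1.1, -0.0, 0.1]
gripper_width: 1.0
```

Run:
```python
from h import *
t,r,s=pose(); print(t,s["contact_force"])
p,d,K,T=shot("wrist","ak_w"); W=cloud(d,K,T)
hsv=cv2.cvtColor(p,cv2.COLOR_RGB2HSV); m=(hsv[...,0]>100)&(hsv[...,0]<125)&(hsv[...,1]>150)&(W[...,2]>.03)&(W[...,2]<.09)
print("stack",rect(W,m)); q=W[m]; A=np.c_[q[:,:2]-[.639,.11],np.ones(len(q))]; c=np.linalg.lstsq(A,q[:,2],rcond=None)[0]; print("plane",c)
p,d,K,T=shot("side","ak_s"); cv2.imwrite("pics/ak_sc.png",cv2.resize(p[100:320,140:360,::-1],None,fx=2.7,fy=2.7,interpolation=cv2.INTER_CUBIC))
p,d,K,T=shot("top","ak_t"); W=cloud(d,K,T)
for n in("cap","lever_pad"):
  for o in cut_out("top",n)[:1]: print(n,o["conf"],rect(W,o["mask"]))
```

```text
[0.4992 0.1105 0.2985] [ 1.1035 -0.0114  0.1301]
stack (array([0.6344, 0.1296, 0.0643]), array([ 0.6389,  0.1111,  0.1717,  0.0843, 89.5064]), 9244)
plane [ 0.0554 -0.065   0.0618]
cap 0.49 (array([ 0.6097, -0.3425,  0.0687]), array([ 0.611 , -0.3434,  0.0473,  0.0458, 88.2124]), 153)
lever_pad 0.61 (array([ 0.6387, -0.0879,  0.0566]), array([ 0.6425, -0.0773,  0.1276,  0.0378, 86.6239]), 239)
```

View pics/ak_sc.png

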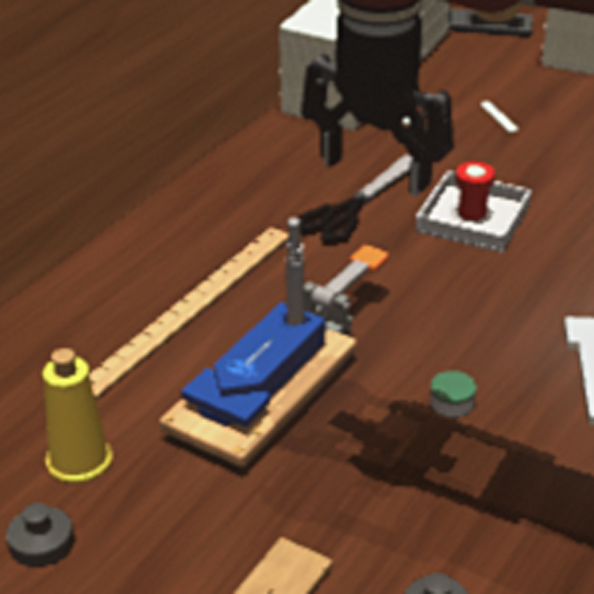

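View pics/ak_w.png

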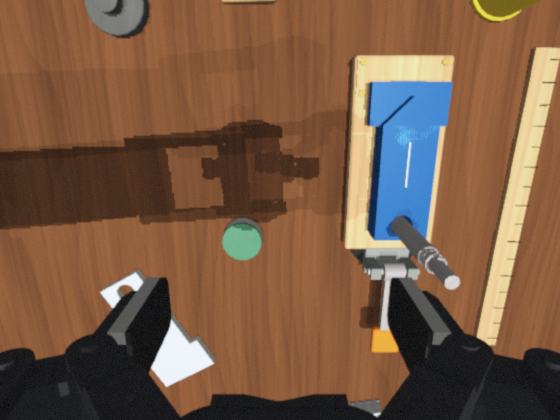

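View pics/ak_t.png

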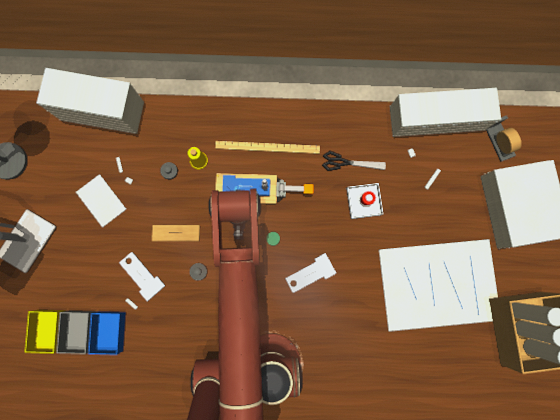

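Run:
```python
from h import *
p,d,K,T=shot("wrist"); W=cloud(d,K,T)
x,y,z=W[...,0],W[...,1],W[...,2]
m=(abs(x-.639)<.024)&(y>.055)&(y<.145)&(z>.055)&(z<.075)
q=W[m]; A=np.c_[q[:,:2]-[.639,.11],np.ones(len(q))]; c=np.linalg.lstsq(A,q[:,2],rcond=None)[0]; print("flap top plane",c,len(q),pose()[2]["joint_vel"].round(3))
job_done()
```

```text
flap top plane [ 0.0013 -0.0004  0.0649] 3553 [ 0.    -0.006  0.003  0.001  0.002 -0.002]
the job is handed in; nothing more can be done
```

The job is done and handed in, with no sign of a failure in the last checks; `job_done` gives no verdict.

**What I did**
- **Lever:** I pressed it down and latched it. My first press sprang back, because the real fingertips sit about 28 mm behind the reported TCP. I pressed again, deeper, and it held.
- **Cap:** I unscrewed it in three grips (about 2.1 turns), lifted it off in the jaws and stood it knob up in the tray.
- **Templates:** I lowered the placket, the collar and the flap over the rod, holding each one until I felt contact below. No cuff was on the bench. The brown template, the white look-alikes and the other things were left alone.

**Last checks**
- **Lever:** the pad reads 0.0566 m, about the 58 mm expected when latched.
- **Cap:** it is at about (0.610, -0.3425), roughly 1 mm from the tray's middle. Its top is at 0.069 m, which fits it standing upright on the tray floor.
- **Stack:** the flap's top is level within 0.002 rad at 0.065 m, against 0.066 m expected. The stack is centred at about (0.639, 0.111) and within 0.5° of square along the board.
- **Fit on the rod:** I saw the stud through each hole while lowering. I did not measure the finished holes to the millimetre.
- **Disagreement:** one plane fit over the whole stack showed a tilt, because it mixed the different layers. A fit on the flap alone showed none.

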